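Ready the label printer

ROBOT

A 6-joint arm with a two-finger parallel gripper is mounted at the origin on a cart in front of the work surface, level with it; the furniture and walls round the work are solid. World frame = base frame: x ahead of the robot, y to its left, z up, the work surface at z = 0. Lengths are in m, angles in rad, forces in N, time in s.
With the tool pointing down it reaches from about 0.3 to 0.775 m from the base axis. Payload 14.6 kg.
Tool frame: the origin (TCP) lies midway between the tips of the shut fingers; the grasp point (between the pads) lies bot.grip_depth behind it (bot.grip_depth is the distance from the TCP to the grasp point, in m); z points along the fingers, y is the line along which they close (so a half turn about z gives the same grasp; the last joint's range is limited). The gripper opens to 94 mm and grips with 3 to 60 N. Pads are 16 mm wide; open, the fingers measure 119 mm over their backs; the gripper's body (75 mm by 177 mm) begins 78 mm behind the grasp point.
Start: joints at [-1.415, 0.3, 1.521, -0, 1.321, -0.067], TCP at [0.122, -0.536, 0.205] pointing down, gripper open.
Joint ranges: [-3.03, 3.03], [-0.79, 2.21], [0.23, 2.52], [-1.04, 4.18], [0, 3.07], [-2.55, 2.55]. Speed limits (rad/s): [2.22, 2.22, 2.57, 3.14, 3.14, 3.14].

INTERFACE

Orientations are given as [roll, pitch, yaw] about the fixed x, y, z axes, in that order (R = Rz(yaw) Ry(pitch) Rx(roll)).
In Python, from bench import bot gives the robot as it stands.
- The arm moves only by the tool arm_command, never from a script. Its argument "moves" is a list of rows, each an object of numbers: "dx", "dy", "dz": the shift along the world's x, y, z in mm; "ax", "ay", "az": the turn, a rotation vector about the world's x, y, z in degrees; "gripper": the closure, from 0 (fully open) to 1 (shut). In form: [{"dx": .., "dy": .., "dz": .., "ax": .., "ay": .., "az": .., "gripper": ..}, ...]. A call has 1 to 20 rows; each row is the pose to reach, as a shift and turn from the pose commanded when the call began; what a row does not reach only later rows make up. A row lasts 1/10 s, in which the tool goes at most 50 mm and 8.59 degrees, less where a joint would pass 70% of its speed; a pose out of reach is approached as far as the arm can. A call with a gripper value outside its range is refused whole. The fingers move at their own pace and stop on an object; "force" is the grip in N (left out, the last holds). Time passes only in rows, so rows that repeat a pose let the fingers close. It gives the time, the measured TCP pose, the force, the opening and the grip force at its end, in the units of the state.
- bot.read_state(): the state, without advancing time (a new reading comes with each control period).
- bot.capture(name): name is "side" or "top" or "wrist"; returns a dict with "pixels" (420x560x3 uint8, blue, green, red), "fx", "fy", "cx", "cy" (pixels), "eye" and "attitude" of the camera in the world. Camera axes: x right, y down, z forward; pixel columns grow to the right and rows downward; lengths in m; the calibration is good to about 2 mm. A picture is of the moment at which its call begins. There is no depth.
- bot.job_done(): hands the job in; it is judged then, once.
The state is a dict: "t": time; "q": joint angles; "qvel": joint speeds; "joint_torque": joint torques, N m; "tool_pos": TCP position; "tcp_rot": TCP orientation; "ft_force": force on the tool from outside, world axes, zero at the start; "ft_torque": the same for the moment, N m; "gripper_width": opening from 0.0 (shut) to 1.0 (fully open); "gripper_force": force on a finger pad.
Only numpy, scipy, OpenCV 4.12 (cv2) and the standard library are available. Lean on these libraries where they do the work, as an engineer would, in place of code of your own. Each camera call takes 0.05 s, during which the arm holds its last target. There are 200 camera calls.

TASK

Get the shop's label printer ready: move every spent cardboard core from its spindles into the scrap tray, slide each fresh paper roll all the way down onto a free spindle, then press the clear cover shut until its catch holds it. After that, and not before, push the step button fully down and let it up again as often as needed until the long raised bar on the number drum stands between the two pointers. Leave the other goods on the table where they are.

Things in the scene. Friction and masses are not known exactly. Their poses are not given: they have to be found in the camera images.
- printer: label printer, 198 mm wide (y), 175 mm deep (x), origin at the centre of its underside, front towards -x, fixed. In front a grey console 56 mm high with the white number drum (left) and the round metal step button in a black collar (right); behind it a deck 22 mm high with two spindles, the print head (62 mm high), a wall 44 mm high at the back and, hinged there, a clear cover
- roll_a: fresh label roll: white paper cylinder 42 mm in diameter, 36 mm high, standing upright in the counter tray, with an 18 mm bore right through it along its z axis; origin at the centre of its underside; about 60 g; absent in some runs
- roll_b: fresh label roll: white paper cylinder 42 mm in diameter, 36 mm high, standing upright in the counter tray, with an 18 mm bore right through it along its z axis; origin at the centre of its underside; about 60 g; absent in some runs
- core_a: spent core: bare cardboard tube 27 mm in diameter, 36 mm high, bore 18 mm along its z axis, standing on one of the printer's spindles; origin at the centre of its underside; about 20 g; absent in some runs
- core_b: spent core: bare cardboard tube 27 mm in diameter, 36 mm high, bore 18 mm along its z axis, standing on one of the printer's spindles; origin at the centre of its underside; about 20 g; absent in some runs
- scrap_tray: dark wooden scrap tray, 64 mm (x) by 120 mm (y) outside, 18 mm high, walls and floor 4 mm thick, open at the top, fixed in the counter tray; origin at the centre of its underside
- counter_tray: long shallow light wooden tray along the front of the table, 80 mm (x) by 364 mm (y), rim 15 mm high and 5 mm thick, floor 3 mm thick; the scrap tray and the fresh rolls stand in it; fixed; origin at the centre of its underside. Close behind it stand a planter 250 mm high (from 54 mm behind the tray's middle line) and a glass bowl 190 mm high, at its right end an easel 340 mm high
- spindle_l (a point): foot of the left of the printer's two upright metal spindles (as the robot sees them), on the flat deck 22 mm above the table; z up. The spindle is 13 mm thick and 46 mm high above this point, tapering over its last 6 mm. The spindles stand 66 mm apart along the printer's y; 37 mm behind them is a wall, 55 mm in front of them the console, 50 mm right of the right one the black print head
- spindle_r (a point): foot of the right of the printer's two upright metal spindles (as the robot sees them), on the flat deck 22 mm above the table; z up. The spindle is 13 mm thick and 46 mm high above this point, tapering over its last 6 mm. The spindles stand 66 mm apart along the printer's y; 37 mm behind them is a wall, 55 mm in front of them the console, 50 mm right of the right one the black print head
- cover_hinge (a point): middle of the cover's hinge line (along the printer's y axis) at the back of the printer, 48 mm above the table, with the printer's axes; fixed
- cover_lip (a point): middle of the outer face (the top face when shut) of the cover's grey thumb lip, a tongue 50 mm wide, 4 mm thick that runs on from the front edge of the cover's top plate; this point is 8 mm from its free end. Shut, it lies 86 mm in front of the hinge line and 28 mm above it; it turns about the hinge line as the cover opens, and fully open its outer face looks to the back
- cover (a joint): angle of the clear cover, rad: 0 shut, 2.0 fully open (leaning back past the hinge). The cover is a cap 50 mm deep. A weak spring (0.1 N m near shut, 0.02 N m open) swings it open again unless the catch holds it; the catch, a sprung ball at the middle of the front, is met at about 0.13 rad and takes 6 to 12 N down on the lip to pass
- button_top (a point): centre of the top face of the step button (26 mm across), 80 mm above the table at rest; moves with it, straight down
- step_button (a joint): travel of the step button, m: 0 at rest (up), 0.0105 fully down; a spring returns it. About 1.6 N starts it and 4 N holds it fully down. Going fully down turns the drum half a step, coming fully up the other half; a press broken off half way may not count
- number_drum (a joint): angle of the number drum, rad: each full press adds 0.698 (a ninth of a turn), its top turning away from the robot, never back; it has no end stop. At 0 (and at every further 6.283) the long bar is between the pointers
- drum_mark (a point): middle of the long raised black bar across the number drum (white, 52 mm in diameter, axis along the printer's y). The other eight rows have 1 to 8 raised dots: the number of dots in the row between the pointers is the number of presses still to go
- pointer (a point): point midway between the two small dark pointers at the ends of the drum, on the drum's top line, 66 mm above the table; fixed to the printer
- coaster_stack_2: shrink-wrapped round stack of coasters, 95 mm across, 41 mm high; origin at the centre of its underside; no part of the job, leave it
- tape_roll: roll of brown packing tape lying flat, 102 mm across, 25 mm high (not a label roll); origin at the centre of its underside; no part of the job, leave it
- gift_box_0: gift box 70 x 70 x 36 mm with a ribbon; origin at the centre of its underside; no part of the job, leave it
- gift_box_1: gift box 65 x 65 x 36 mm with a ribbon; origin at the centre of its underside; no part of the job, leave it
- bangle_4: bangle lying flat, 55 mm across, 7 mm high; origin at the centre of its underside; no part of the job, leave it
- bracelet_card_l2: boxed bracelet card lying flat, 56 x 80 x 11 mm; origin at the centre of its underside; no part of the job, leave it
- till_pen: ball pen lying flat, 129 mm long; origin at the centre of its underside; no part of the job, leave it

How it is judged:
On the way, in this order (a step that is already met when the one before it is completed fails the run):
1. every spent core is in the scrap tray and every roll fully down on a spindle (((horizontal distance between roll_a and spindle_l below 0.006 m and z of roll_a in the frame of spindle_l below 0.004 m) or (horizontal distance between roll_a and spindle_r below 0.006 m and z of roll_a in the frame of spindle_r below 0.004 m)) and ((horizontal distance between roll_b and spindle_l below 0.006 m and z of roll_b in the frame of spindle_l below 0.004 m) or (horizontal distance between roll_b and spindle_r below 0.006 m and z of roll_b in the frame of spindle_r below 0.004 m)) and x of core_a in the frame of scrap_tray between -0.032 and 0.032 m and y of core_a in the frame of scrap_tray between -0.06 and 0.06 m and z of each of core_a, core_b in the frame of scrap_tray below 0.035 m and x of core_b in the frame of scrap_tray between -0.032 and 0.032 m and y of core_b in the frame of scrap_tray between -0.06 and 0.06 m), for 0.2 s.
2. the cover is shut past its catch (all of step 1 and value of joint cover below 0.04 rad), for 0.2 s.
3. the drum's long bar has been stepped to the pointers and the button is up (value of joint cover below 0.04 rad and distance between drum_mark and pointer below 0.005 m and value of joint step_button below 0.003 m), for 0.2 s.
At the end, for the whole second after the job is handed in: every core present lies or stands in the scrap tray, every roll present is on a spindle (axis within 6 mm, underside within 4 mm of the deck), the cover is shut (under 0.04 rad), the drum's bar is within 5 mm of the pointers, the button is up and all is at rest (all of step 1 and all of step 3 and linear speed of each of roll_a, roll_b, core_a, core_b below 0.03 m/s); the robot touches nothing.
It fails at once if goods that are no part of the job are shifted more than 6 cm (distance of any of coaster_stack_2, tape_roll, gift_box_0, gift_box_1, bangle_4, bracelet_card_l2, till_pen from where it was at the start of the episode above 0.06 m).
Of roll_a, roll_b only 1 to 2 are there at a start; the rules pass over those that are not, and their reading is None.
Of core_a, core_b only 1 to 2 are there at a start; the rules pass over those that are not, and their reading is None.
At some moment in a run one of roll_a, roll_b may be knocked a few centimetres aside while the robot is not near it.
It also fails if it takes over 210 s, if anything falls off the work surface, if the arm or the gripper's body presses on something with over 40 N, if the wrist force passes 120 N, or if a joint passes its speed limit or range.

## Working session

There is one attempt and no reset: what is moved stays moved. The work goes in short steps, Python scripts to look and compute and a tool call to move; the robot and the scene stay as the last step left them, time stands still between calls to the robot, and variables do not carry over. Pictures are saved under pics/ and viewed, at most 14 in all, crops included, and the job is handed in when it is done.

Besides the shell and the picture viewer there is one more tool, called after ">>>" by a JSON object that holds its "method" and its "body". arm_command: Moves the arm, as the interface text tells. Its arguments: {"type":"object","properties":{"moves":{"type":"array"},"force":{"type":"number"}},"required":["moves"]}

```bash
mkdir -p pics; ls
python3 - <<'E'
from bench import bot
import cv2,numpy as np
print(bot.grip_depth, bot.read_state())
for n in("top","side"):
    c=bot.capture(n); cv2.imwrite(f"pics/{n}0.png",c["pixels"]); np.save(f"{n}0.npy",c,allow_pickle=True)
    print(n,c["fx"],c["fy"],c["cx"],c["cy"],c["eye"],c["attitude"])
E
```

```text
pics
0.0188 {'t': 0.0, 'q': array([-1.41461678e+00,  3.00490741e-01,  1.52158525e+00, -2.03445140e-05,
        1.32068312e+00, -6.65831670e-02]), 'qvel': array([-0.00146274, -0.00072671,  0.00155723, -0.00046228, -0.00025147,
        0.00036078]), 'joint_torque': array([-1.53592387e-04, -5.31811166e+01, -3.52736771e+01,  7.08374265e-02,
        2.43608822e-02, -9.29064868e-05]), 'tool_pos': array([ 0.12146896, -0.5361513 ,  0.20487379]), 'tcp_rot': array([-3.14042747e+00, -5.79473338e-05,  2.22767725e-01]), 'ft_force': array([-0.1622294 ,  0.07997735, -0.1786365 ]), 'ft_torque': array([-0.04275503,  0.02432425,  0.00353523]), 'gripper_force': 0.0, 'gripper_width': 0.9973229773077349}
top 458.7101165072397 458.7101165072397 292.47361696717076 207.78287355483633 [0.31271631 0.03254925 1.3974071 ] [-2.96114131  0.0069797  -1.54489546]
side 423.833255841626 423.833255841626 280.0784392236423 210.80721867404765 [1.07776156 0.31882474 1.00905614] [-2.5883351e+00  1.7803634e-03  2.0463174e+00]
```

View pics/top0.png

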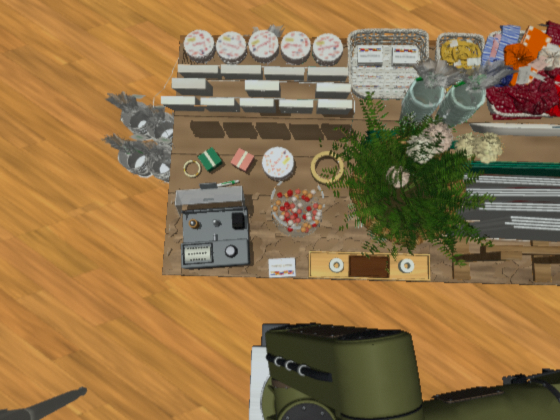

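View pics/side0.png

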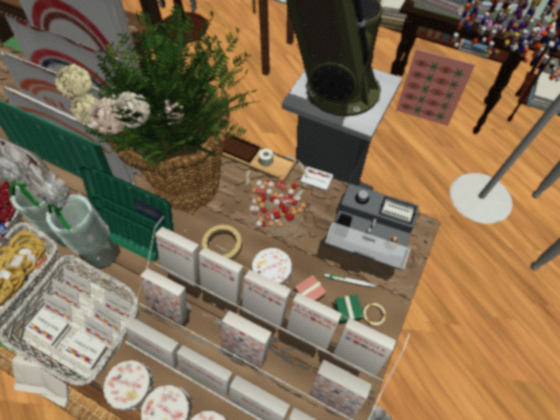

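Top: printer around (212,235) with what looks like a core on the left spindle (194,223) and a thin bare spindle at (216,223). The rolls are at (337,266) and (407,266), either side of the scrap tray (369,266). Next I compute rough positions and take an enlarged crop.

```bash
cat > h.py <<'E'
import numpy as np,cv2
from scipy.spatial.transform import Rotation as R
def ray(c,u,v):
    d=R.from_euler("xyz",c["attitude"]).as_matrix()@np.array([(u-c["cx"])/c["fx"],(v-c["cy"])/c["fy"],1.])
    return np.asarray(c["eye"]),d
def onz(c,u,v,z):
    e,d=ray(c,u,v); return e+d*(z-e[2])/d[2]
def proj(c,p):
    q=R.from_euler("xyz",c["attitude"]).as_matrix().T@(np.asarray(p)-c["eye"])
    return np.array([c["cx"]+c["fx"]*q[0]/q[2],c["cy"]+c["fy"]*q[1]/q[2]])
def tri(*obs):
    A=np.zeros((3,3));b=np.zeros(3)
    for c,u,v in obs:
        e,d=ray(c,u,v);d=d/np.linalg.norm(d);P=np.eye(3)-np.outer(d,d);A+=P;b+=P@e
    p=np.linalg.solve(A,b)
    return p,[round(float(np.linalg.norm(proj(c,p)-[u,v])),1) for c,u,v in obs]
def load(n): return np.load(n,allow_pickle=True).item()
def snap(bot,name,tag):
    c=bot.capture(name); np.save(f"{name}{tag}.npy",c,allow_pickle=True); cv2.imwrite(f"pics/{name}{tag}.png",c["pixels"]); return c
E
python3 - <<'E'
from h import *
c=load("top0.npy"); s=load("side0.npy")
for n,u,v,z in[("rollL",337,266,.039),("rollR",407,266,.039),("tray",369,266,.018),("core",194,223,.06),("spR",216,223,.068),("button",231,251,.08),("drum",197,253,.06)]:
    p=onz(c,u,v,z); print(n,p.round(3), proj(s,p).round())
a=cv2.resize(c["pixels"][180:285,155:260],(600,600),interpolation=cv2.INTER_CUBIC)
b=cv2.resize(s["pixels"][170:280,310:450],(760,597),interpolation=cv2.INTER_CUBIC)
cv2.imwrite("pics/crop1.png",np.hstack([cv2.resize(a,(390,390)),cv2.resize(b,(410,390))]))
E
```

```text
rollL [ 0.39  -0.087  0.039] [265. 153.]
rollR [ 0.395 -0.292  0.039] [205. 131.]
tray [ 0.393 -0.184  0.018] [237. 147.]
core [0.504 0.337 0.06 ] [391. 239.]
spR [0.504 0.271 0.068] [367. 227.]
button [0.422 0.221 0.08 ] [361. 193.]
drum [0.416 0.323 0.06 ] [397. 210.]
```

View pics/crop1.png

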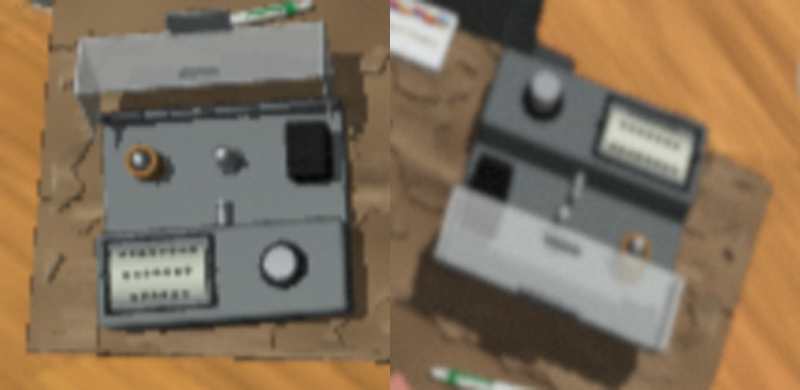

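One core (orange ring) on the left spindle, and the right spindle is bare. The cover is open, leaning back. The drum is left and the button right. I move over the tray for wrist views.

>>> {"method": "arm_command", "body": {"moves": [{"dx": 0, "dy": 40, "dz": 25}, {"dx": -10, "dy": 80, "dz": 50}, {"dx": -15, "dy": 120, "dz": 75}, {"dx": -15, "dy": 165, "dz": 100, "az": -3}, {"dx": -10, "dy": 205, "dz": 125, "az": -6}, {"dx": 25, "dy": 230, "dz": 130, "az": -9}, {"dx": 65, "dy": 260, "dz": 130, "az": -12.8}, {"dx": 100, "dy": 290, "dz": 130, "az": -12.8}, {"dx": 140, "dy": 320, "dz": 130, "az": -12.8}, {"dx": 180, "dy": 346, "dz": 130, "az": -12.8}, {"dx": 180, "dy": 346, "dz": 130, "az": -12.8}, {"dx": 180, "dy": 346, "dz": 130, "az": -12.8}, {"dx": 180, "dy": 346, "dz": 130, "az": -12.8}]}}

```text
$.moves[0]: bad value
```

Run:
```python
from h import *; from bench import bot
c=snap(bot,"wrist","1"); print(c["eye"],c["attitude"],c["fx"],c["cx"],c["cy"]); s=bot.read_state(); print(s["q"],s["tool_pos"],s["tcp_rot"])
```

```text
[ 0.19846902 -0.51999987  0.38681127] [ 2.86554628e+00  8.49229459e-04 -1.34724444e+00] 325.846011293745 285.65278916883614 204.9902786847201
[-1.41460878e+00  3.00355315e-01  1.52143600e+00 -8.16671858e-07
  1.32072534e+00 -6.66044291e-02] [ 0.12148666 -0.53620255  0.20501122] [-3.14067065e+00 -6.07078463e-05  2.22792147e-01]
```

View pics/wrist1.png

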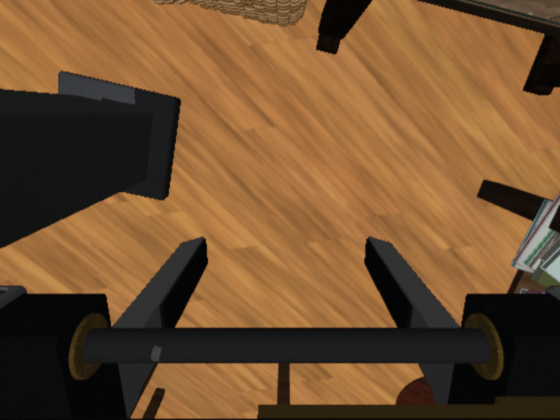

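The move was refused; the view shows only floor. I send all the keys this time.

>>> {"method": "arm_command", "body": {"moves": [{"dx": 0, "dy": 40, "dz": 25, "ax": 0, "ay": 0, "az": 0, "gripper": 0}, {"dx": -10, "dy": 80, "dz": 50, "ax": 0, "ay": 0, "az": 0, "gripper": 0}, {"dx": -15, "dy": 120, "dz": 75, "ax": 0, "ay": 0, "az": 0, "gripper": 0}, {"dx": -15, "dy": 165, "dz": 100, "ax": 0, "ay": 0, "az": -3, "gripper": 0}, {"dx": -10, "dy": 205, "dz": 125, "ax": 0, "ay": 0, "az": -6, "gripper": 0}, {"dx": 25, "dy": 230, "dz": 130, "ax": 0, "ay": 0, "az": -9, "gripper": 0}, {"dx": 65, "dy": 260, "dz": 130, "ax": 0, "ay": 0, "az": -12.8, "gripper": 0}, {"dx": 100, "dy": 290, "dz": 130, "ax": 0, "ay": 0, "az": -12.8, "gripper": 0}, {"dx": 140, "dy": 320, "dz": 130, "ax": 0, "ay": 0, "az": -12.8, "gripper": 0}, {"dx": 180, "dy": 346, "dz": 130, "ax": 0, "ay": 0, "az": -12.8, "gripper": 0}, {"dx": 180, "dy": 346, "dz": 130, "ax": 0, "ay": 0, "az": -12.8, "gripper": 0}, {"dx": 180, "dy": 346, "dz": 130, "ax": 0, "ay": 0, "az": -12.8, "gripper": 0}, {"dx": 180, "dy": 346, "dz": 130, "ax": 0, "ay": 0, "az": -12.8, "gripper": 0}]}}

```text
t: 1.45
tool_pos: [0.3009, -0.191, 0.3354]
tcp_rot: [3.142, 0.0, -0.002]
ft_force: [0.3, 0.3, 0.0]
gripper_width: 1.0
gripper_force: 0.0
```

Run:
```python
from h import *; from bench import bot
c=snap(bot,"wrist","2"); print(c["eye"],c["attitude"]); s=bot.read_state(); print(s["q"])
for p in[(.39,-.087,.039),(.395,-.292,.039)]: print(proj(c,p))
```

```text
[ 0.37986135 -0.19223868  0.51721761] [ 2.86528190e+00 -2.96342444e-04 -1.57168741e+00]
[-6.69056302e-01 -2.23353484e-01  1.76707939e+00 -1.19129294e-04
  1.59781188e+00  9.04417787e-01]
[210.55956888 105.15252764]
[356.83620501 101.28058992]
```

View pics/wrist2.png

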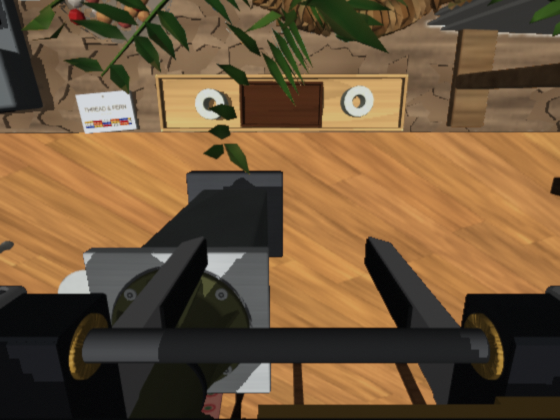

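>>> {"method": "arm_command", "body": {"moves": [{"dx": 10, "dy": 45, "dz": 0, "ax": 0, "ay": 0, "az": 0, "gripper": 0}, {"dx": 20, "dy": 90, "dz": 0, "ax": 0, "ay": 0, "az": 0, "gripper": 0}, {"dx": 30, "dy": 135, "dz": 0, "ax": 0, "ay": 0, "az": 0, "gripper": 0}, {"dx": 30, "dy": 180, "dz": 0, "ax": 0, "ay": 0, "az": 0, "gripper": 0}, {"dx": 40, "dy": 225, "dz": 0, "ax": 0, "ay": 0, "az": 0, "gripper": 0}, {"dx": 50, "dy": 270, "dz": 0, "ax": 0, "ay": 0, "az": 0, "gripper": 0}, {"dx": 60, "dy": 315, "dz": 0, "ax": 0, "ay": 0, "az": 0, "gripper": 0}, {"dx": 70, "dy": 360, "dz": 0, "ax": 0, "ay": 0, "az": 0, "gripper": 0}, {"dx": 90, "dy": 405, "dz": 0, "ax": 0, "ay": 0, "az": 0, "gripper": 0}, {"dx": 100, "dy": 450, "dz": 0, "ax": 0, "ay": 0, "az": 0, "gripper": 0}, {"dx": 110, "dy": 490, "dz": 0, "ax": 0, "ay": 0, "az": 0, "gripper": 0}, {"dx": 110, "dy": 490, "dz": 0, "ax": 0, "ay": 0, "az": 0, "gripper": 0}, {"dx": 110, "dy": 490, "dz": 0, "ax": 0, "ay": 0, "az": 0, "gripper": 0}]}}

```text
t: 2.8
tool_pos: [0.4121, 0.2986, 0.335]
tcp_rot: [3.141, 0.001, -0.002]
ft_force: [0.3, 0.2, -0.6]
gripper_width: 1.001
gripper_force: 0.0
```

Run:
```python
from h import *; from bench import bot
c=snap(bot,"wrist","3"); print(c["eye"],c["attitude"]); s=bot.read_state(); print(s["q"],s["tool_pos"])
for p in[(.504,.337,.06),(.504,.271,.068),(.422,.221,.08),(.416,.323,.06)]: print(proj(c,p))
```

```text
[0.49118937 0.29739441 0.51677747] [ 2.86471058e+00 -9.89429426e-04 -1.57186134e+00]
[ 5.54456102e-01  1.40347623e-01  1.41761730e+00 -1.67439886e-04
  1.58387769e+00  2.12769357e+00] [0.4120209  0.29814132 0.3354393 ]
[255.69529714 102.46708368]
[305.38976198 102.23414495]
[342.07654612 165.70421578]
[267.24804578 167.79107488]
```

View pics/wrist3.png

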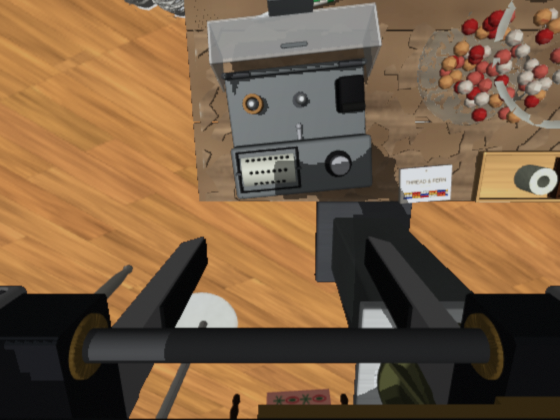

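wrist2 shows the rolls at (210,104) and (358,101), scrap tray between, with planter leaves hanging over. wrist3 shows the core at (253,104), the bare right spindle at (301,100), the drum at (268,170) and the button at (340,163), with the printer yawed about +4°. I lower for a close second view.

>>> {"method": "arm_command", "body": {"moves": [{"dx": 20, "dy": 0, "dz": -35, "ax": 0, "ay": 0, "az": 1, "gripper": 0}, {"dx": 40, "dy": 5, "dz": -75, "ax": 0, "ay": 0, "az": 2, "gripper": 0}, {"dx": 60, "dy": 5, "dz": -115, "ax": 0, "ay": 0, "az": 4, "gripper": 0}, {"dx": 70, "dy": 5, "dz": -145, "ax": 0, "ay": 0, "az": 4, "gripper": 0}, {"dx": 70, "dy": 5, "dz": -145, "ax": 0, "ay": 0, "az": 4, "gripper": 0}, {"dx": 70, "dy": 5, "dz": -145, "ax": 0, "ay": 0, "az": 4, "gripper": 0}]}}

```text
t: 3.45
tool_pos: [0.4819, 0.3035, 0.192]
tcp_rot: [-3.141, -0.001, 0.067]
ft_force: [-0.4, -0.1, 0.3]
gripper_width: 1.0
gripper_force: 0.0
```

Run:
```python
from h import *; from bench import bot
c=snap(bot,"wrist","4"); print(c["eye"],c["attitude"]); s=bot.read_state(); print(s["tool_pos"],s["tcp_rot"])
for p in[(.504,.337,.06),(.504,.271,.068),(.422,.221,.08),(.416,.323,.06)]: print(proj(c,p))
```

```text
[0.56042817 0.30761136 0.37394952] [ 2.86643408e+00  1.83840227e-04 -1.50275965e+00]
[0.48194532 0.30408975 0.19290608] [-3.14042407e+00 -2.58142833e-03  6.79909594e-02]
[251.6190852  171.01269665]
[320.02823011 177.12022308]
[363.62677483 264.40844781]
[261.65539671 255.02719901]
```

View pics/wrist4.png

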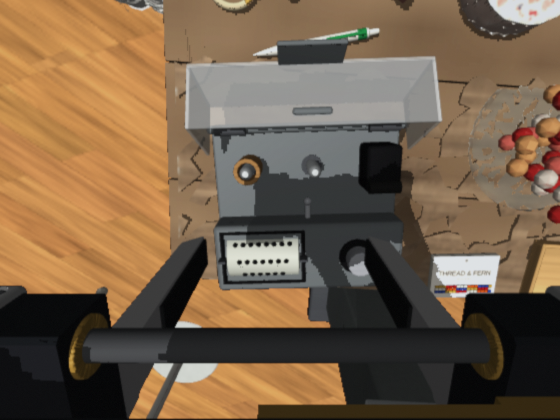

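wrist4 (yaw now matches the printer): core ring at (246,170), right spindle tip at about (315,172), drum at (262,258), button at (357,262).

```bash
cat > meas.py <<'E'
from h import *
def core(c,roi):
    x0,y0,x1,y1=roi; p=c["pixels"][y0:y1,x0:x1]; h=cv2.cvtColor(p,cv2.COLOR_BGR2HSV)
    m=((h[...,1]>90)&(h[...,2]>60)).astype(np.uint8); n,l,st,ce=cv2.connectedComponentsWithStats(m)
    i=1+np.argmax(st[1:,4]); pts=np.argwhere(l==i)[:,::-1].astype(np.float32)
    (a,b),r=cv2.minEnclosingCircle(pts); return a+x0,b+y0,r,st[i].tolist(),(st[i][:2]+np.array([x0,y0])).tolist()
E
python3 - <<'E'
from meas import *
cs=[load(f) for f in("top0.npy","wrist3.npy","wrist4.npy","side0.npy")]
o=[]
for c,roi in zip(cs,[(185,214,203,232),(238,90,268,118),(228,150,265,190)]):
    r=core(c,roi); print(r); o.append((c,r[0],r[1]))
print(tri(*o),tri(*o[1:]))
for c,a,b,r in o and [(q[0],q[1],q[2],0) for q in o]: print(onz(c,a,b,.058))
# spindle tip: bright blob
for k,(c,roi) in enumerate(zip(cs,[(209,214,224,232),(290,90,312,112),(300,150,328,190)])):
    x0,y0,x1,y1=roi; g=cv2.cvtColor(c["pixels"][y0:y1,x0:x1],cv2.COLOR_BGR2GRAY); i=np.argwhere(g>g.max()-35); print(k,g.max(),i.mean(0)[::-1]+[x0,y0],len(i))
a=cv2.resize(cs[2]["pixels"][140:290,205:405],(800,600),interpolation=cv2.INTER_CUBIC);cv2.imwrite("pics/c4.png",a)
E
```

```text
(193.0, 223.0, 4.472236156463623, [4, 5, 9, 9, 44], [189, 219])
(252.0, 103.5, 10.404426574707031, [5, 4, 20, 20, 199], [243, 94])
(246.65921783447266, 170.18994331359863, 14.286721229553223, [5, 6, 28, 29, 342], [233, 156])
(array([0.50355316, 0.34213847, 0.05505568]), [0.3, 0.6, 0.3]) (array([0.50290666, 0.34282314, 0.05117335]), [0.0, 0.0])
[0.50382432 0.34088976 0.058     ]
[0.50273598 0.34217622 0.058     ]
[0.50412251 0.34205936 0.058     ]
0 186 [213.66666667 220.66666667] 3
1 215 [301.09090909  98.36363636] 11
2 220 [314.6  172.04] 25
```

View pics/c4.png

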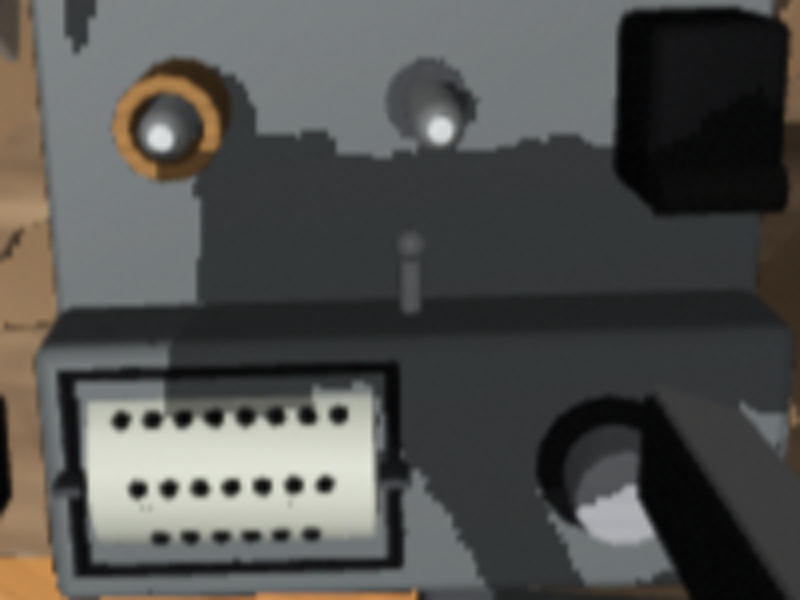

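Crop: left spindle tip at crop (160,137), core top ring centred at crop (166,127), right tip at crop (440,130). The row at the pointers has 7 dots (8 above, 6 below), so 7 presses.

Run:
```python
from meas import *
c3,c4,c2,c0,s0=[load(f) for f in("wrist3.npy","wrist4.npy","wrist2.npy","top0.npy","side0.npy")]
print("spR tri",tri((c3,301.1,98.4),(c4,314.7,172.3)))
L=onz(c4,245,174,.068);Rr=onz(c4,314.8,172.3,.068);print("tips",L,Rr,np.linalg.norm(L-Rr),np.degrees(np.arctan2(Rr[0]-L[0],L[1]-Rr[1])))
print("core ring",onz(c4,246.6,171.6,.058))
# rolls: bright low-sat blobs
def roll(c,roi):
    x0,y0,x1,y1=roi;p=c["pixels"][y0:y1,x0:x1];h=cv2.cvtColor(p,cv2.COLOR_BGR2HSV)
    m=((h[...,1]<50)&(h[...,2]>165)).astype(np.uint8);n,l,st,ce=cv2.connectedComponentsWithStats(m);i=1+np.argmax(st[1:,4])
    (a,b),r=cv2.minEnclosingCircle(np.argwhere(l==i)[:,::-1].astype(np.float32));return a+x0,b+y0,r
A=roll(c2,(185,80,240,130));B=roll(c2,(335,80,385,130));a=roll(c0,(325,255,349,278));b=roll(c0,(396,255,420,278))
print(A,B,a,b)
print("rollL",onz(c2,A[0],A[1],.039),onz(c0,a[0],a[1],.039),tri((c2,A[0],A[1]),(c0,a[0],a[1])))
print("rollR",onz(c2,B[0],B[1],.039),onz(c0,b[0],b[1],.039),tri((c2,B[0],B[1]),(c0,b[0],b[1])))
for q in[(241,82),(323,82),(323,127),(241,127)]: print("tray",onz(c2,*q,.018))
```

```text
spR tri (array([0.50870577, 0.27678262, 0.07056463]), [0.0, 0.0])
tips [0.50214623 0.34241215 0.068     ] [0.50828274 0.27639684 0.068     ] 0.06629991942507237 5.310723818946352
core ring [0.50272597 0.34206771 0.058     ]
(208.78750038146973, 103.66250038146973, 15.255722999572754) (358.6126766204834, 100.71126747131348, 15.35164737701416) (336.1330270767212, 264.4633026123047, 6.850617408752441) (407.1842107772827, 265.1842107772827, 6.955935955047607)
rollL [ 0.39199957 -0.08464348  0.039     ] [ 0.39392925 -0.0843547   0.039     ] (array([ 0.39297292, -0.0844763 ,  0.03878066]), [0.7, 0.3])
rollR [ 0.39575701 -0.29444025  0.039     ] [ 0.39714247 -0.29292317  0.039     ] (array([ 0.39636343, -0.29326382,  0.04085162]), [0.7, 0.4])
tray [ 0.42225436 -0.1281935   0.018     ]
tray [ 0.42215221 -0.24615023  0.018     ]
tray [ 0.35913986 -0.24806438  0.018     ]
tray [ 0.35925032 -0.12578198  0.018     ]
```

Separation 66.3 mm, heights 0.0706, 0.039 and 0.041: all consistent. Grasp the core.

>>> {"method": "arm_command", "body": {"force": 10, "moves": [{"dx": 12, "dy": 20, "dz": -20, "ax": 0, "ay": 0, "az": 1.4, "gripper": 0.36}, {"dx": 21, "dy": 38, "dz": -50, "ax": 0, "ay": 0, "az": 1.4, "gripper": 0.36}, {"dx": 21, "dy": 38, "dz": -80, "ax": 0, "ay": 0, "az": 1.4, "gripper": 0.36}, {"dx": 21, "dy": 38, "dz": -100, "ax": 0, "ay": 0, "az": 1.4, "gripper": 0.36}, {"dx": 21, "dy": 38, "dz": -100, "ax": 0, "ay": 0, "az": 1.4, "gripper": 0.36}, {"dx": 21, "dy": 38, "dz": -120, "ax": 0, "ay": 0, "az": 1.4, "gripper": 0.36}, {"dx": 21, "dy": 38, "dz": -140, "ax": 0, "ay": 0, "az": 1.4, "gripper": 0.36}, {"dx": 21, "dy": 38, "dz": -162, "ax": 0, "ay": 0, "az": 1.4, "gripper": 0.36}, {"dx": 21, "dy": 38, "dz": -162, "ax": 0, "ay": 0, "az": 1.4, "gripper": 0.36}]}}

```text
t: 4.4
tool_pos: [0.5023, 0.3424, 0.0289]
tcp_rot: [3.141, 0.001, 0.094]
ft_force: [0.2, -0.5, -0.1]
gripper_width: 0.639
gripper_force: 0.0
```

>>> {"method": "arm_command", "body": {"force": 10, "moves": [{"dx": 0, "dy": 0, "dz": 0, "ax": 0, "ay": 0, "az": 0, "gripper": 0.8}, {"dx": 0, "dy": 0, "dz": 0, "ax": 0, "ay": 0, "az": 0, "gripper": 0.9}, {"dx": 0, "dy": 0, "dz": 0, "ax": 0, "ay": 0, "az": 0, "gripper": 0.9}, {"dx": 0, "dy": 0, "dz": 0, "ax": 0, "ay": 0, "az": 0, "gripper": 0.9}, {"dx": 0, "dy": 0, "dz": 0, "ax": 0, "ay": 0, "az": 0, "gripper": 0.9}]}}

```text
t: 4.9
tool_pos: [0.5027, 0.3428, 0.0291]
tcp_rot: [-3.141, -0.001, 0.094]
ft_force: [-1.7, -0.9, 4.6]
gripper_width: 0.277
gripper_force: 10.0
```

Core held (26 mm). Lift and carry it to the scrap tray.

>>> {"method": "arm_command", "body": {"moves": [{"dx": 0, "dy": 0, "dz": 25, "ax": 0, "ay": 0, "az": 0, "gripper": 0.9}, {"dx": 0, "dy": 0, "dz": 60, "ax": 0, "ay": 0, "az": 0, "gripper": 0.9}, {"dx": 0, "dy": 0, "dz": 100, "ax": 0, "ay": 0, "az": 0, "gripper": 0.9}, {"dx": -20, "dy": -10, "dz": 140, "ax": 0, "ay": 0, "az": 0, "gripper": 0.9}, {"dx": -50, "dy": -25, "dz": 170, "ax": 0, "ay": 0, "az": 0, "gripper": 0.9}, {"dx": -80, "dy": -50, "dz": 200, "ax": 0, "ay": 0, "az": -1, "gripper": 0.9}, {"dx": -110, "dy": -85, "dz": 210, "ax": 0, "ay": 0, "az": -2, "gripper": 0.9}, {"dx": -130, "dy": -125, "dz": 210, "ax": 0, "ay": 0, "az": -3, "gripper": 0.9}, {"dx": -140, "dy": -170, "dz": 210, "ax": 0, "ay": 0, "az": -5.4, "gripper": 0.9}, {"dx": -140, "dy": -215, "dz": 210, "ax": 0, "ay": 0, "az": -5.4, "gripper": 0.9}, {"dx": -140, "dy": -260, "dz": 210, "ax": 0, "ay": 0, "az": -5.4, "gripper": 0.9}, {"dx": -135, "dy": -305, "dz": 210, "ax": 0, "ay": 0, "az": -5.4, "gripper": 0.9}, {"dx": -130, "dy": -350, "dz": 210, "ax": 0, "ay": 0, "az": -5.4, "gripper": 0.9}, {"dx": -125, "dy": -395, "dz": 210, "ax": 0, "ay": 0, "az": -5.4, "gripper": 0.9}, {"dx": -120, "dy": -440, "dz": 210, "ax": 0, "ay": 0, "az": -5.4, "gripper": 0.9}, {"dx": -115, "dy": -485, "dz": 200, "ax": 0, "ay": 0, "az": -5.4, "gripper": 0.9}, {"dx": -112, "dy": -530, "dz": 160, "ax": 0, "ay": 0, "az": -5.4, "gripper": 0.9}, {"dx": -112, "dy": -530, "dz": 120, "ax": 0, "ay": 0, "az": -5.4, "gripper": 0.9}, {"dx": -112, "dy": -530, "dz": 80, "ax": 0, "ay": 0, "az": -5.4, "gripper": 0.9}, {"dx": -112, "dy": -530, "dz": 80, "ax": 0, "ay": 0, "az": -5.4, "gripper": 0.9}]}}

```text
t: 6.9
tool_pos: [0.3882, -0.1864, 0.1047]
tcp_rot: [-3.138, 0.007, -0.001]
ft_force: [-0.1, -0.3, 0.7]
gripper_width: 0.281
gripper_force: 10.0
```

Run:
```python
from h import *; from bench import bot
c=snap(bot,"wrist","5"); s=bot.read_state(); print(s["tool_pos"],s["tcp_rot"],s["gripper_width"])
```

```text
[ 0.38971402 -0.18699065  0.10775193] [-3.13961592e+00  3.31186427e-03 -8.38425369e-04] 0.278610305792572
```

View pics/wrist5.png

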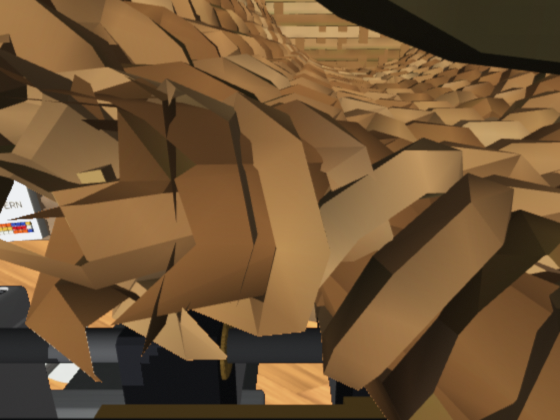

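The wrist camera is inside the planter's wickerwork and blind there. Forces are normal and the core is still held. Continue down and release.

>>> {"method": "arm_command", "body": {"moves": [{"dx": 1, "dy": 0, "dz": -30, "ax": 0, "ay": 0, "az": 0, "gripper": 0.9}, {"dx": 1, "dy": 0, "dz": -60, "ax": 0, "ay": 0, "az": 0, "gripper": 0.9}, {"dx": 1, "dy": 0, "dz": -78, "ax": 0, "ay": 0, "az": 0, "gripper": 0.9}, {"dx": 1, "dy": 0, "dz": -88, "ax": 0, "ay": 0, "az": 0, "gripper": 0.9}, {"dx": 1, "dy": 0, "dz": -88, "ax": 0, "ay": 0, "az": 0, "gripper": 0.9}, {"dx": 1, "dy": 0, "dz": -88, "ax": 0, "ay": 0, "az": 0, "gripper": 0.5}, {"dx": 1, "dy": 0, "dz": -88, "ax": 0, "ay": 0, "az": 0, "gripper": 0.5}, {"dx": 1, "dy": 0, "dz": -88, "ax": 0, "ay": 0, "az": 0, "gripper": 0.5}, {"dx": 1, "dy": 0, "dz": -70, "ax": 0, "ay": 0, "az": 0, "gripper": 0.5}, {"dx": 1, "dy": 0, "dz": -40, "ax": 0, "ay": 0, "az": 0, "gripper": 0.5}, {"dx": 1, "dy": 0, "dz": 0, "ax": 0, "ay": 0, "az": 0, "gripper": 0.4}, {"dx": 1, "dy": 0, "dz": 0, "ax": 0, "ay": 0, "az": 0, "gripper": 0.35}]}}

```text
t: 8.15
tool_pos: [0.3935, -0.1885, 0.1131]
tcp_rot: [3.138, -0.007, -0.001]
ft_force: [0.4, 0.5, -0.3]
gripper_width: 0.63
gripper_force: 0.0
```

Run:
```python
from h import *; from bench import bot
t=snap(bot,"top","6"); s=snap(bot,"side","6"); st=bot.read_state(); print(st["tool_pos"],st["gripper_width"])
a=cv2.resize(t["pixels"][240:290,300:440],(800,286),interpolation=cv2.INTER_CUBIC)
b=cv2.resize(s["pixels"][115:185,185:345],(686,300),interpolation=cv2.INTER_CUBIC)
cv2.imwrite("pics/c6.png",np.vstack([a,cv2.copyMakeBorder(b,0,0,0,114,0)]))
```

```text
[ 0.39180847 -0.18755284  0.10912438] 0.6481859210559383
```

View pics/c6.png

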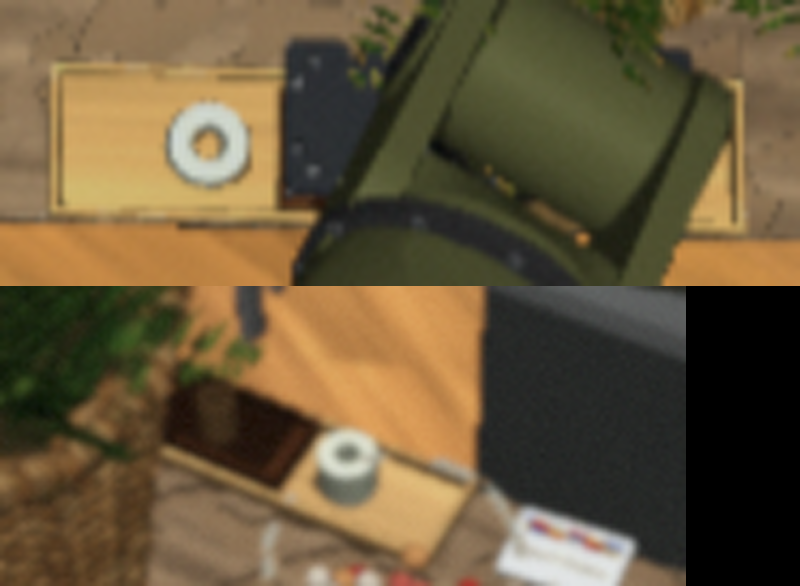

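Top crop shows roll L unmoved at about (336,265); the arm hides the scrap tray. The side crop shows a brownish upright shape in the dark tray. The core gets checked again later. Now roll L.

>>> {"method": "arm_command", "body": {"force": 15, "moves": [{"dx": 0, "dy": 35, "dz": 0, "ax": 0, "ay": 0, "az": 0, "gripper": 0.45}, {"dx": 0, "dy": 70, "dz": 0, "ax": 0, "ay": 0, "az": 0, "gripper": 0.45}, {"dx": 1, "dy": 103, "dz": -10, "ax": 0, "ay": 0, "az": 0, "gripper": 0.45}, {"dx": 1, "dy": 103, "dz": -40, "ax": 0, "ay": 0, "az": 0, "gripper": 0.45}, {"dx": 1, "dy": 103, "dz": -60, "ax": 0, "ay": 0, "az": 0, "gripper": 0.45}, {"dx": 1, "dy": 103, "dz": -75, "ax": 0, "ay": 0, "az": 0, "gripper": 0.45}, {"dx": 1, "dy": 103, "dz": -90, "ax": 0, "ay": 0, "az": 0, "gripper": 0.45}, {"dx": 1, "dy": 103, "dz": -90, "ax": 0, "ay": 0, "az": 0, "gripper": 0.45}, {"dx": 1, "dy": 103, "dz": -90, "ax": 0, "ay": 0, "az": 0, "gripper": 0.8}, {"dx": 1, "dy": 103, "dz": -90, "ax": 0, "ay": 0, "az": 0, "gripper": 0.8}, {"dx": 1, "dy": 103, "dz": -90, "ax": 0, "ay": 0, "az": 0, "gripper": 0.8}, {"dx": 1, "dy": 103, "dz": -90, "ax": 0, "ay": 0, "az": 0, "gripper": 0.8}]}}

```text
t: 9.45
tool_pos: [0.3927, -0.0845, 0.0188]
tcp_rot: [3.141, -0.001, -0.001]
ft_force: [0.1, 0.6, -0.8]
gripper_width: 0.45
gripper_force: 15.0
```

>>> {"method": "arm_command", "body": {"moves": [{"dx": 0, "dy": 0, "dz": 40, "ax": 0, "ay": 0, "az": 0, "gripper": 0.8}, {"dx": 0, "dy": 0, "dz": 85, "ax": 0, "ay": 0, "az": 0, "gripper": 0.8}, {"dx": -15, "dy": 20, "dz": 125, "ax": 0, "ay": 0, "az": 0, "gripper": 0.8}, {"dx": -25, "dy": 50, "dz": 160, "ax": 0, "ay": 0, "az": 0, "gripper": 0.8}, {"dx": -30, "dy": 90, "dz": 180, "ax": 0, "ay": 0, "az": 0, "gripper": 0.8}, {"dx": -30, "dy": 135, "dz": 190, "ax": 0, "ay": 0, "az": 0, "gripper": 0.8}, {"dx": -30, "dy": 180, "dz": 190, "ax": 0, "ay": 0, "az": 1, "gripper": 0.8}, {"dx": -30, "dy": 225, "dz": 190, "ax": 0, "ay": 0, "az": 2, "gripper": 0.8}, {"dx": -15, "dy": 270, "dz": 190, "ax": 0, "ay": 0, "az": 3, "gripper": 0.8}, {"dx": 0, "dy": 310, "dz": 190, "ax": 0, "ay": 0, "az": 5, "gripper": 0.8}, {"dx": 25, "dy": 345, "dz": 190, "ax": 0, "ay": 0, "az": 5.4, "gripper": 0.8}, {"dx": 50, "dy": 375, "dz": 185, "ax": 0, "ay": 0, "az": 5.4, "gripper": 0.8}, {"dx": 75, "dy": 400, "dz": 170, "ax": 0, "ay": 0, "az": 5.4, "gripper": 0.8}, {"dx": 95, "dy": 420, "dz": 150, "ax": 0, "ay": 0, "az": 5.4, "gripper": 0.8}, {"dx": 110, "dy": 427, "dz": 125, "ax": 0, "ay": 0, "az": 5.4, "gripper": 0.8}, {"dx": 110, "dy": 427, "dz": 105, "ax": 0, "ay": 0, "az": 5.4, "gripper": 0.8}, {"dx": 110, "dy": 427, "dz": 105, "ax": 0, "ay": 0, "az": 5.4, "gripper": 0.8}, {"dx": 110, "dy": 427, "dz": 105, "ax": 0, "ay": 0, "az": 5.4, "gripper": 0.8}, {"dx": 110, "dy": 427, "dz": 105, "ax": 0, "ay": 0, "az": 5.4, "gripper": 0.8}]}}

```text
t: 11.35
tool_pos: [0.5029, 0.3428, 0.1252]
tcp_rot: [-3.141, -0.002, 0.094]
ft_force: [-0.1, -0.2, -0.9]
gripper_width: 0.446
gripper_force: 15.0
```

Run:
```python
from h import *; from bench import bot
c=snap(bot,"wrist","7"); st=bot.read_state(); print(st["tool_pos"],st["tcp_rot"],st["gripper_width"],st["gripper_force"])
z=st["tool_pos"][2]-.0188+.003+.036
p=np.r_[st["tool_pos"][:2],z]; print("roll top expected",p,proj(c,p), "spindle R tip",proj(c,[.5083,.2764,.068]),"spindle L",proj(c,[.5021,.3424,.068]))
t=snap(bot,"top","7")
a=cv2.resize(c["pixels"][130:330,200:400],(560,560),interpolation=cv2.INTER_CUBIC)
b=cv2.resize(t["pixels"][250:282,340:400],(240,128),interpolation=cv2.INTER_CUBIC)
cv2.imwrite("pics/c7.png",np.hstack([a,cv2.copyMakeBorder(b,0,432,0,0,0)]))
```

```text
[0.50287965 0.34281576 0.12513548] [-3.14056799e+00 -2.09533656e-03  9.36447835e-02] 0.44397486660178714 14.999933643266559
roll top expected [0.50287965 0.34281576 0.14533548] [283.35914786 263.34979428] spindle R tip [370.37231053 220.04588973] spindle L [284.55643961 219.96798332]
```

View pics/c7.png

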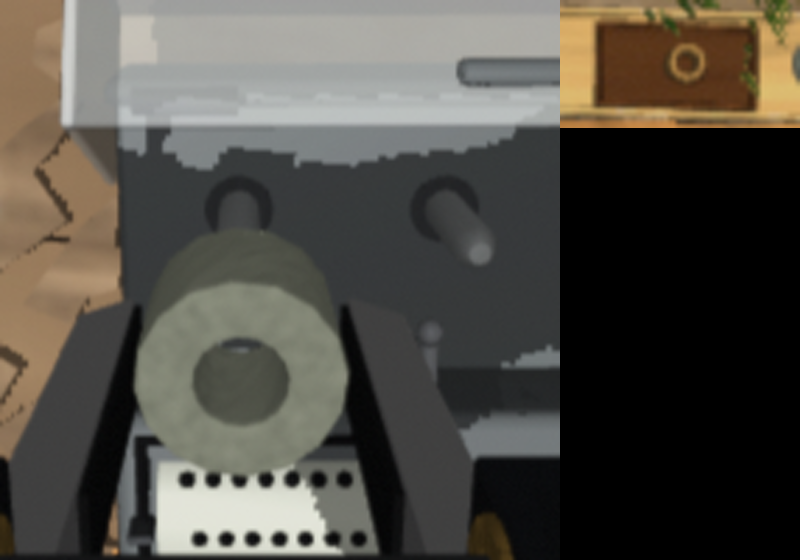

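Crop shows the core standing in the middle of the scrap tray. The held roll's top is centred at crop (241,379), the right spindle tip at (480,253), and the spindle feet at (238,207) and (446,209). Now the relative offset.

Run:
```python
from h import *
c=load("wrist7.npy"); f=lambda a,b:(200+a/2.8,130+b/2.8)
r=onz(c,*f(241,379),.1453); bore=onz(c,*f(241,381),.1453)
print("roll",r,bore); R_=onz(c,*f(480,253),.068); print("R tip",R_,"R tip other",onz(load("wrist4.npy"),314.8,172.3,.068))
fl=onz(c,*f(238,207),.022); fr=onz(c,*f(446,209),.022); print("feet",fl,fr)
print("L from R", R_+np.array([-np.sin(.093),np.cos(.093),0])*.066)
```

```text
roll [0.5018117  0.34123374 0.1453    ] [0.50138712 0.3411934  0.1453    ]
R tip [0.50812679 0.27554609 0.068     ] R tip other [0.50828274 0.27639684 0.068     ]
feet [0.50221178 0.34219065 0.022     ] [0.5079167  0.27491781 0.022     ]
L from R [0.50199764 0.34126088 0.068     ]
```

>>> {"method": "arm_command", "body": {"moves": [{"dx": 0.4, "dy": 0.5, "dz": -15, "ax": 0, "ay": 0, "az": 0, "gripper": 0.8}, {"dx": 0.4, "dy": 0.5, "dz": -30, "ax": 0, "ay": 0, "az": 0, "gripper": 0.8}, {"dx": 0.4, "dy": 0.5, "dz": -38, "ax": 0, "ay": 0, "az": 0, "gripper": 0.8}, {"dx": 0.4, "dy": 0.5, "dz": -44, "ax": 0, "ay": 0, "az": 0, "gripper": 0.8}, {"dx": 0.4, "dy": 0.5, "dz": -50, "ax": 0, "ay": 0, "az": 0, "gripper": 0.8}, {"dx": 0.4, "dy": 0.5, "dz": -55, "ax": 0, "ay": 0, "az": 0, "gripper": 0.8}, {"dx": 0.4, "dy": 0.5, "dz": -55, "ax": 0, "ay": 0, "az": 0, "gripper": 0.8}]}}

```text
t: 12.15
tool_pos: [0.5027, 0.343, 0.0678]
tcp_rot: [3.141, 0.001, 0.094]
ft_force: [-0.5, 0.9, -0.1]
gripper_width: 0.443
gripper_force: 15.0
```

Entered freely. On down, release, and rise.

>>> {"method": "arm_command", "body": {"moves": [{"dx": 0, "dy": 0, "dz": -10, "ax": 0, "ay": 0, "az": 0, "gripper": 0.8}, {"dx": 0, "dy": 0, "dz": -20, "ax": 0, "ay": 0, "az": 0, "gripper": 0.8}, {"dx": 0, "dy": 0, "dz": -27, "ax": 0, "ay": 0, "az": 0, "gripper": 0.8}, {"dx": 0, "dy": 0, "dz": -32, "ax": 0, "ay": 0, "az": 0, "gripper": 0.8}, {"dx": 0, "dy": 0, "dz": -32, "ax": 0, "ay": 0, "az": 0, "gripper": 0.8}]}}

```text
t: 12.65
tool_pos: [0.5031, 0.343, 0.0362]
tcp_rot: [3.142, -0.0, 0.094]
ft_force: [-0.4, 0.0, -1.1]
gripper_width: 0.445
gripper_force: 15.0
```

>>> {"method": "arm_command", "body": {"moves": [{"dx": 0, "dy": 0, "dz": 0, "ax": 0, "ay": 0, "az": 0, "gripper": 0.45}, {"dx": 0, "dy": 0, "dz": 0, "ax": 0, "ay": 0, "az": 0, "gripper": 0.42}, {"dx": 0, "dy": 0, "dz": 0, "ax": 0, "ay": 0, "az": 0, "gripper": 0.4}, {"dx": 0, "dy": 0, "dz": 0, "ax": 0, "ay": 0, "az": 0, "gripper": 0.4}, {"dx": 0, "dy": 0, "dz": 20, "ax": 0, "ay": 0, "az": 0, "gripper": 0.4}, {"dx": 0, "dy": 0, "dz": 50, "ax": 0, "ay": 0, "az": 0, "gripper": 0.4}, {"dx": -10, "dy": -10, "dz": 90, "ax": 0, "ay": 0, "az": 0, "gripper": 0.4}, {"dx": -25, "dy": -25, "dz": 130, "ax": 0, "ay": 0, "az": 0, "gripper": 0.4}, {"dx": -25, "dy": -25, "dz": 130, "ax": 0, "ay": 0, "az": 0, "gripper": 0.4}]}}

```text
t: 13.55
tool_pos: [0.4787, 0.3182, 0.1722]
tcp_rot: [-3.138, -0.008, 0.093]
ft_force: [-0.2, -0.1, 1.1]
gripper_width: 0.605
gripper_force: 0.0
```

Run:
```python
from meas import *; from bench import bot
c=snap(bot,"wrist","8"); t=snap(bot,"top","8"); s=snap(bot,"side","8"); st=bot.read_state(); print(st["tool_pos"])
print(proj(c,[.502,.342,.058]),proj(c,[.502,.342,.068]))
a=c["pixels"][120:320,180:400]; a=cv2.resize(a,(440,400))
b=cv2.resize(t["pixels"][250:282,320:430],(440,128),interpolation=cv2.INTER_CUBIC)
cv2.imwrite("pics/c8.png",np.vstack([a,b]))
```

```text
[0.47775672 0.31805564 0.16585464]
[261.34500397 173.93525997] [260.50211151 175.88220213]
```

View pics/c8.png

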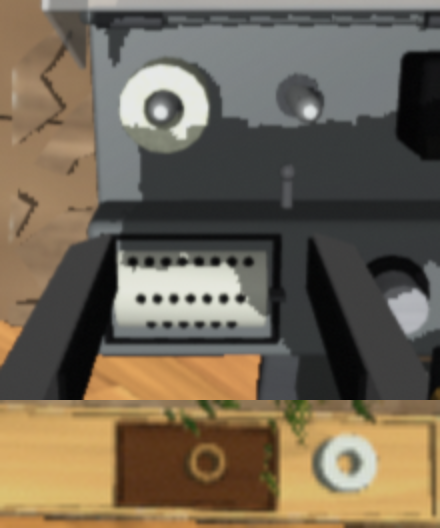

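Roll L sits fully down: its top centre is at pixel (262,173.5) against (261.3,173.9) expected. The core is in the tray and roll R is still in place. Before roll R, I locate the easel, because the gripper body is wide.

Run:
```python
from h import *
t=load("top8.npy");w=load("wrist2.npy");s=load("side0.npy")
a=cv2.resize(t["pixels"][160:290,380:560],(400,289),interpolation=cv2.INTER_CUBIC)
b=cv2.resize(w["pixels"][0:150,330:560],(400,261),interpolation=cv2.INTER_CUBIC)
d=cv2.resize(s["pixels"][0:230,0:250],(400,368),interpolation=cv2.INTER_CUBIC)
L=np.vstack([a,b]); d=cv2.copyMakeBorder(d,0,L.shape[0]-d.shape[0],0,0,0)
cv2.imwrite("pics/easel.png",np.hstack([L,d]))
def roll(c,roi):
    x0,y0,x1,y1=roi;p=c["pixels"][y0:y1,x0:x1];h=cv2.cvtColor(p,cv2.COLOR_BGR2HSV)
    m=((h[...,1]<50)&(h[...,2]>165)).astype(np.uint8);n,l,st,ce=cv2.connectedComponentsWithStats(m);i=1+np.argmax(st[1:,4])
    (a,b),r=cv2.minEnclosingCircle(np.argwhere(l==i)[:,::-1].astype(np.float32));return a+x0,b+y0,r
q=roll(t,(396,255,420,278));print(q,onz(t,q[0],q[1],.039))
```

```text
(406.5, 265.5, 7.106435298919678) [ 0.39616859 -0.29089983  0.039     ]
```

View pics/easel.png

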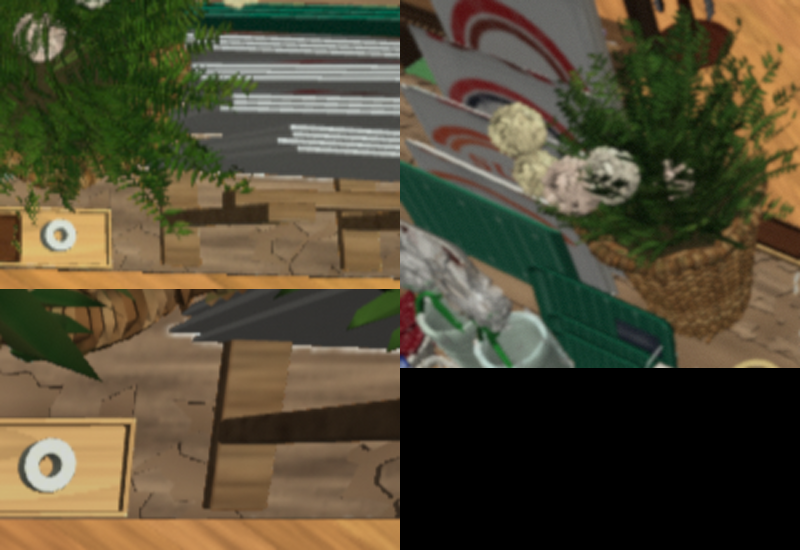

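Easel: its wooden foot has its left edge at wrist crop (207,507)–(228,340) and at top crop (163,265)–(163,205). The lowest grey board's tip is at wrist crop (168,333).

Run:
```python
from h import *
t=load("top8.npy");w=load("wrist2.npy");k=.575;m=.45
W=lambda a,b:(330+a*k,(b-289)*k)
T=lambda a,b:(380+a*m,160+b*m)
print(tri((w,*W(207,507)),(t,*T(163,265))),tri((w,*W(228,340)),(t,*T(165,205))))
print(onz(w,*W(207,507),0.),onz(t,*T(163,265),0.))
for z in(0,.03,.1,.2,.3,.34): print(z,"boardtip",onz(w,*W(168,333),z),"top front edge",onz(t,*T(200,175),z),"leftmost",onz(t,*T(190,40),z))
```

```text
(array([ 0.36092048, -0.43166047,  0.02544783]), [0.6, 0.3]) (array([ 0.43936227, -0.36802276,  0.18546574]), [21.3, 7.9])
[ 0.36069551 -0.44448714  0.        ] [ 0.36107288 -0.43986913  0.        ]
0 boardtip [ 0.49951792 -0.39362238  0.        ] top front edge [ 0.48465743 -0.49503     0.        ] leftmost [ 0.67522647 -0.48927314  0.        ]
0.03 boardtip [ 0.49257752 -0.38194159  0.03      ] top front edge [ 0.48096614 -0.48370375  0.03      ] leftmost [ 0.66744398 -0.47807048  0.03      ]
0.1 boardtip [ 0.47638325 -0.35468641  0.1       ] top front edge [ 0.47235313 -0.45727584  0.1       ] leftmost [ 0.64928484 -0.45193095  0.1       ]
0.2 boardtip [ 0.45324859 -0.31575044  0.2       ] top front edge [ 0.46004884 -0.41952169  0.2       ] leftmost [ 0.62334321 -0.41458876  0.2       ]
0.3 boardtip [ 0.43011392 -0.27681446  0.3       ] top front edge [ 0.44774454 -0.38176753  0.3       ] leftmost [ 0.59740158 -0.37724657  0.3       ]
0.34 boardtip [ 0.42086005 -0.26124008  0.34      ] top front edge [ 0.44282282 -0.36666587  0.34      ] leftmost [ 0.58702493 -0.3623097   0.34      ]
```

The easel's foot lies at y≈-0.43, and its boards stand behind x≈0.46. The gripper body (to x≈0.434) clears them. Go for roll R.

>>> {"method": "arm_command", "body": {"moves": [{"dx": -20, "dy": -10, "dz": 40, "ax": 0, "ay": 0, "az": 0, "gripper": 0.4}, {"dx": -50, "dy": -20, "dz": 80, "ax": 0, "ay": 0, "az": -1, "gripper": 0.4}, {"dx": -80, "dy": -40, "dz": 110, "ax": 0, "ay": 0, "az": -2, "gripper": 0.4}, {"dx": -105, "dy": -75, "dz": 130, "ax": 0, "ay": 0, "az": -3, "gripper": 0.4}, {"dx": -118, "dy": -115, "dz": 140, "ax": 0, "ay": 0, "az": -5.4, "gripper": 0.4}, {"dx": -118, "dy": -160, "dz": 140, "ax": 0, "ay": 0, "az": -5.4, "gripper": 0.4}, {"dx": -118, "dy": -205, "dz": 140, "ax": 0, "ay": 0, "az": -5.4, "gripper": 0.4}, {"dx": -118, "dy": -250, "dz": 140, "ax": 0, "ay": 0, "az": -5.4, "gripper": 0.4}, {"dx": -118, "dy": -295, "dz": 140, "ax": 0, "ay": 0, "az": -5.4, "gripper": 0.4}, {"dx": -118, "dy": -340, "dz": 140, "ax": 0, "ay": 0, "az": -5.4, "gripper": 0.4}, {"dx": -118, "dy": -385, "dz": 140, "ax": 0, "ay": 0, "az": -5.4, "gripper": 0.4}, {"dx": -118, "dy": -430, "dz": 140, "ax": 0, "ay": 0, "az": -5.4, "gripper": 0.4}, {"dx": -118, "dy": -475, "dz": 140, "ax": 0, "ay": 0, "az": -5.4, "gripper": 0.4}, {"dx": -118, "dy": -520, "dz": 140, "ax": 0, "ay": 0, "az": -5.4, "gripper": 0.4}, {"dx": -113, "dy": -560, "dz": 130, "ax": 0, "ay": 0, "az": -5.4, "gripper": 0.4}, {"dx": -105, "dy": -595, "dz": 110, "ax": 0, "ay": 0, "az": -5.4, "gripper": 0.4}, {"dx": -90, "dy": -611, "dz": 75, "ax": 0, "ay": 0, "az": -5.4, "gripper": 0.4}, {"dx": -82, "dy": -611, "dz": 35, "ax": 0, "ay": 0, "az": -5.4, "gripper": 0.4}, {"dx": -82, "dy": -611, "dz": -5, "ax": 0, "ay": 0, "az": -5.4, "gripper": 0.4}, {"dx": -82, "dy": -611, "dz": -60, "ax": 0, "ay": 0, "az": -5.4, "gripper": 0.4}]}}

```text
t: 15.7
tool_pos: [0.396, -0.2929, 0.109]
tcp_rot: [-3.141, 0.001, -0.001]
ft_force: [1.0, -0.8, 0.3]
gripper_width: 0.6
gripper_force: 0.0
```

Run:
```python
from h import *; from bench import bot
c=snap(bot,"wrist","9"); st=bot.read_state(); print(st["tool_pos"],st["tcp_rot"],st["ft_force"])
s=snap(bot,"side","9");t=snap(bot,"top","9")
p=c["pixels"];h=cv2.cvtColor(p,cv2.COLOR_BGR2HSV);m=((h[...,1]<50)&(h[...,2]>150)).astype(np.uint8)
n,l,stt,ce=cv2.connectedComponentsWithStats(m)
for i in range(1,n):
    if stt[i,4]>150: print(stt[i],ce[i])
print(proj(c,[.396,-.293,.039]))
```

```text
[ 0.39288075 -0.29020193  0.10097339] [-3.13355109e+00  9.35281594e-03 -5.10292596e-04] [-2.14726465  1.83631504 -9.4292777 ]
[284.25624909 213.98271246]
```

Run:
```python
from h import *
c=load("wrist9.npy");h=cv2.cvtColor(c["pixels"],cv2.COLOR_BGR2HSV)
for ch in range(3):
    print(h[150:300:10,220:350:10,ch])
t=load("top9.npy")["pixels"]; print(cv2.cvtColor(t,cv2.COLOR_BGR2HSV)[258:275:2,390:432:3,1])
```

```text
[[15 15 16 14 15 15 15 14 15 16 15 16 16]
 [15 15 15 14 14 15 15 15 16 16 16 16 16]
 [15 14 15 16 14 15 15 15 15 16 16 16 15]
 [14 14 18 15 15 16 15 15 15 15 15 16 16]
 [20 20 16 15 15 15 15 15 15 16 15 15 15]
 [20 16 15 15 15 15 15 15 15 15 15 15 14]
 [16 16 16 15 15 15 15 15 15 15 15 16 15]
 [16 16 15 15 15 15 15 15 15 14 15 14 14]
 [16 16 16 15 15 15 15 15 15 15 15 14 14]
 [16 16 16 15 15 15 15 15 15 15 15 15 14]
 [16 16 15 15 15 15 15 15 15 15 15 15 15]
 [16 16 16 15 15 15 15 15 15 15 15 15 15]
 [16 16 15 14 15 15 15 15 15 15 15 15 15]
 [16 16 15 15 16 15 15 16 15 15 15 15 15]
 [17 16 15 15 15 15 16 15 15 15 15 15 15]]
[[156 157 160 157 157 159 160 157 160 145 146 145 146]
 [161 157 158 157 160 157 157 158 146 146 144 145 146]
 [158 157 156 152 153 159 145 146 145 147 145 145 146]
 [157 158 127 145 148 148 148 146 149 147 146 147 146]
 [130 142 145 144 145 146 158 156 150 147 148 144 145]
 [147 145 144 146 146 160 159 158 158 147 146 146 148]
 [144 145 145 145 146 159 159 158 157 159 147 147 149]
 [144 144 146 155 159 159 158 160 158 161 160 161 158]
 [144 142 144 147 159 158 158
[... 1014 characters left out ...]
9]
 [164 165  54  68 148 148 148 146 131 128 128 126 124]
 [169 165 102 106 147 147 147 146 138 136 135 130 130]
 [163  82  88 144 147 148 147 112 144 141 139 135 133]]
[[114  88 106  36  39  33  53 113 117 104 101 110 105 101]
 [117  25  53  32  42  33 124 111 105 101 103 102 118 102]
 [107  37  84  26  37  41  98 114 101 106 104 114 105 103]
 [110  28  36  36  31  88 102  97 101 106 101  96  97  99]
 [111  12  31  31  46  90  96  79  74  94  98 101 109 108]
 [117  38  31  37 104   9  24  15  22  14  33  78 101 100]
 [126  22  16   0  16  14   8   7   7   7   0  12  46  99]
 [126  36  31   8  59  39  91  90  91  70  10   7  12  22]
 [119  21  11  54 111 111 101  98  99 101  95  53   7   6]]
```

The wrist camera is blind here too (planter). The top view from 2 s ago located the roll, so I descend in two stages and watch the force.

>>> {"method": "arm_command", "body": {"moves": [{"dx": 0, "dy": 0, "dz": -15, "ax": 0, "ay": 0, "az": 0, "gripper": 0.4}, {"dx": 0, "dy": 0, "dz": -35, "ax": 0, "ay": 0, "az": 0, "gripper": 0.4}, {"dx": 0, "dy": 0, "dz": -55, "ax": 0, "ay": 0, "az": 0, "gripper": 0.4}, {"dx": 0, "dy": 0, "dz": -65, "ax": 0, "ay": 0, "az": 0, "gripper": 0.4}, {"dx": 0, "dy": 0, "dz": -72, "ax": 0, "ay": 0, "az": 0, "gripper": 0.4}, {"dx": 0, "dy": 0, "dz": -72, "ax": 0, "ay": 0, "az": 0, "gripper": 0.4}]}}

```text
t: 16.45
tool_pos: [0.3962, -0.2931, 0.0399]
tcp_rot: [3.141, -0.0, -0.001]
ft_force: [0.6, -0.3, 0.3]
gripper_width: 0.603
gripper_force: 0.0
```

>>> {"method": "arm_command", "body": {"force": 15, "moves": [{"dx": 0, "dy": 0, "dz": -8, "ax": 0, "ay": 0, "az": 0, "gripper": 0.4}, {"dx": 0, "dy": 0, "dz": -15, "ax": 0, "ay": 0, "az": 0, "gripper": 0.4}, {"dx": 0, "dy": 0, "dz": -21, "ax": 0, "ay": 0, "az": 0, "gripper": 0.4}, {"dx": 0, "dy": 0, "dz": -21, "ax": 0, "ay": 0, "az": 0, "gripper": 0.4}, {"dx": 0, "dy": 0, "dz": -21, "ax": 0, "ay": 0, "az": 0, "gripper": 0.8}, {"dx": 0, "dy": 0, "dz": -21, "ax": 0, "ay": 0, "az": 0, "gripper": 0.8}, {"dx": 0, "dy": 0, "dz": -21, "ax": 0, "ay": 0, "az": 0, "gripper": 0.8}, {"dx": 0, "dy": 0, "dz": -21, "ax": 0, "ay": 0, "az": 0, "gripper": 0.8}]}}

```text
t: 17.25
tool_pos: [0.396, -0.293, 0.0187]
tcp_rot: [3.141, -0.0, -0.001]
ft_force: [-0.2, -0.1, 1.0]
gripper_width: 0.45
gripper_force: 15.0
```

>>> {"method": "arm_command", "body": {"moves": [{"dx": 0, "dy": 0, "dz": 40, "ax": 0, "ay": 0, "az": 0, "gripper": 0.8}, {"dx": 0, "dy": 0, "dz": 85, "ax": 0, "ay": 0, "az": 0, "gripper": 0.8}, {"dx": -15, "dy": 15, "dz": 125, "ax": 0, "ay": 0, "az": 0, "gripper": 0.8}, {"dx": -30, "dy": 40, "dz": 160, "ax": 0, "ay": 0, "az": 0, "gripper": 0.8}, {"dx": -36, "dy": 80, "dz": 185, "ax": 0, "ay": 0, "az": 0, "gripper": 0.8}, {"dx": -36, "dy": 125, "dz": 200, "ax": 0, "ay": 0, "az": 0, "gripper": 0.8}, {"dx": -36, "dy": 170, "dz": 200, "ax": 0, "ay": 0, "az": 0, "gripper": 0.8}, {"dx": -36, "dy": 215, "dz": 200, "ax": 0, "ay": 0, "az": 0, "gripper": 0.8}, {"dx": -36, "dy": 260, "dz": 200, "ax": 0, "ay": 0, "az": 0, "gripper": 0.8}, {"dx": -36, "dy": 305, "dz": 200, "ax": 0, "ay": 0, "az": 0, "gripper": 0.8}, {"dx": -36, "dy": 350, "dz": 200, "ax": 0, "ay": 0, "az": 1, "gripper": 0.8}, {"dx": -36, "dy": 395, "dz": 200, "ax": 0, "ay": 0, "az": 2, "gripper": 0.8}, {"dx": -25, "dy": 440, "dz": 200, "ax": 0, "ay": 0, "az": 3, "gripper": 0.8}, {"dx": -5, "dy": 480, "dz": 200, "ax": 0, "ay": 0, "az": 5, "gripper": 0.8}, {"dx": 20, "dy": 515, "dz": 200, "ax": 0, "ay": 0, "az": 5.4, "gripper": 0.8}, {"dx": 50, "dy": 545, "dz": 190, "ax": 0, "ay": 0, "az": 5.4, "gripper": 0.8}, {"dx": 80, "dy": 563, "dz": 175, "ax": 0, "ay": 0, "az": 5.4, "gripper": 0.8}, {"dx": 103, "dy": 570, "dz": 150, "ax": 0, "ay": 0, "az": 5.4, "gripper": 0.8}, {"dx": 113, "dy": 570, "dz": 125, "ax": 0, "ay": 0, "az": 5.4, "gripper": 0.8}, {"dx": 113, "dy": 570, "dz": 106, "ax": 0, "ay": 0, "az": 5.4, "gripper": 0.8}]}}

```text
t: 19.25
tool_pos: [0.5093, 0.2769, 0.1222]
tcp_rot: [3.141, 0.002, 0.093]
ft_force: [-0.9, -0.4, -1.6]
gripper_width: 0.449
gripper_force: 15.0
```

>>> {"method": "arm_command", "body": {"moves": [{"dx": 0, "dy": 0, "dz": 0, "ax": 0, "ay": 0, "az": 0, "gripper": 0.8}, {"dx": 0, "dy": 0, "dz": 0, "ax": 0, "ay": 0, "az": 0, "gripper": 0.8}, {"dx": 0, "dy": 0, "dz": 0, "ax": 0, "ay": 0, "az": 0, "gripper": 0.8}]}}

```text
t: 19.55
tool_pos: [0.5093, 0.2773, 0.126]
tcp_rot: [-3.141, -0.002, 0.094]
ft_force: [0.1, 0.0, -1.2]
gripper_width: 0.448
gripper_force: 15.0
```

Run:
```python
from h import *; from bench import bot
c7=load("wrist7.npy")
c=snap(bot,"wrist","10"); st=bot.read_state(); print(st["tool_pos"],st["tcp_rot"],st["gripper_width"])
# bore / roll outline: compare with wrist7 by same detector
for k in(c7,c):
    h=cv2.cvtColor(k["pixels"],cv2.COLOR_BGR2HSV); roi=np.zeros(h.shape[:2],bool); roi[225:297,245:328]=1
    m=(roi&(h[...,1]<60)&(h[...,2]>125)).astype(np.uint8)
    n,l,s,ce=cv2.connectedComponentsWithStats(m); i=1+np.argmax(s[1:,4])
    cn=max(cv2.findContours((l==i).astype(np.uint8),cv2.RETR_EXTERNAL,cv2.CHAIN_APPROX_NONE)[0],key=len)
    print(s[i],ce[i],cv2.minEnclosingCircle(cn),h[245,286],h[240,270])
t=snap(bot,"top","10")
q=onz(c,284,264,.1453);print(q)
```

```text
[0.50929267 0.27733408 0.12594502] [-3.14084923e+00 -2.03821210e-03  9.36943319e-02] 0.4509323506468426
[ 249  232   75   65 2880] [285.159375 264.490625] ((284.812255859375, 269.9561767578125), 39.586097717285156) [ 38  31 131] [ 36  29 130]
[ 245  231   79   66 3060] [284.4251634  265.50686275] ((281.0445251464844, 271.4629211425781), 43.60371780395508) [ 38  30 135] [ 35  32 137]
[0.50854474 0.2769572  0.1453    ]
```

In the hand, roll R sits within 1 px (0.5 mm) of where roll L sat, so the same TCP offset applies. Descend.

>>> {"method": "arm_command", "body": {"moves": [{"dx": 0, "dy": -0.3, "dz": -15, "ax": 0, "ay": 0, "az": 0, "gripper": 0.8}, {"dx": 0, "dy": -0.3, "dz": -30, "ax": 0, "ay": 0, "az": 0, "gripper": 0.8}, {"dx": 0, "dy": -0.3, "dz": -38, "ax": 0, "ay": 0, "az": 0, "gripper": 0.8}, {"dx": 0, "dy": -0.3, "dz": -44, "ax": 0, "ay": 0, "az": 0, "gripper": 0.8}, {"dx": 0, "dy": -0.3, "dz": -50, "ax": 0, "ay": 0, "az": 0, "gripper": 0.8}, {"dx": 0, "dy": -0.3, "dz": -55, "ax": 0, "ay": 0, "az": 0, "gripper": 0.8}, {"dx": 0, "dy": -0.3, "dz": -55, "ax": 0, "ay": 0, "az": 0, "gripper": 0.8}]}}

```text
t: 20.35
tool_pos: [0.5087, 0.2767, 0.0689]
tcp_rot: [3.141, 0.001, 0.094]
ft_force: [-0.0, -0.0, -0.9]
gripper_width: 0.447
gripper_force: 15.0
```

>>> {"method": "arm_command", "body": {"moves": [{"dx": 0, "dy": 0, "dz": -10, "ax": 0, "ay": 0, "az": 0, "gripper": 0.8}, {"dx": 0, "dy": 0, "dz": -20, "ax": 0, "ay": 0, "az": 0, "gripper": 0.8}, {"dx": 0, "dy": 0, "dz": -27, "ax": 0, "ay": 0, "az": 0, "gripper": 0.8}, {"dx": 0, "dy": 0, "dz": -33, "ax": 0, "ay": 0, "az": 0, "gripper": 0.8}, {"dx": 0, "dy": 0, "dz": -33, "ax": 0, "ay": 0, "az": 0, "gripper": 0.8}]}}

```text
t: 20.85
tool_pos: [0.509, 0.2768, 0.036]
tcp_rot: [3.141, 0.0, 0.094]
ft_force: [0.2, -0.0, -0.7]
gripper_width: 0.451
gripper_force: 15.0
```

>>> {"method": "arm_command", "body": {"moves": [{"dx": 0, "dy": 0, "dz": 0, "ax": 0, "ay": 0, "az": 0, "gripper": 0.45}, {"dx": 0, "dy": 0, "dz": 0, "ax": 0, "ay": 0, "az": 0, "gripper": 0.42}, {"dx": 0, "dy": 0, "dz": 0, "ax": 0, "ay": 0, "az": 0, "gripper": 0.42}, {"dx": 0, "dy": 0, "dz": 0, "ax": 0, "ay": 0, "az": 0, "gripper": 0.42}, {"dx": 0, "dy": 0, "dz": 20, "ax": 0, "ay": 0, "az": 0, "gripper": 0.42}, {"dx": 0, "dy": 0, "dz": 50, "ax": 0, "ay": 0, "az": 0, "gripper": 0.42}, {"dx": -10, "dy": 10, "dz": 90, "ax": 0, "ay": 0, "az": 0, "gripper": 0.4}, {"dx": -25, "dy": 25, "dz": 130, "ax": 0, "ay": 0, "az": 0, "gripper": 0.3}, {"dx": -40, "dy": 25, "dz": 170, "ax": 0, "ay": 0, "az": 0, "gripper": 0}, {"dx": -40, "dy": 25, "dz": 170, "ax": 0, "ay": 0, "az": 0, "gripper": 0}, {"dx": -40, "dy": 25, "dz": 170, "ax": 0, "ay": 0, "az": 0, "gripper": 0}]}}

```text
t: 21.95
tool_pos: [0.4689, 0.3019, 0.2069]
tcp_rot: [-3.141, -0.001, 0.094]
ft_force: [-0.4, 0.8, -0.6]
gripper_width: 0.904
gripper_force: 0.0
```

Run:
```python
from h import *; from bench import bot
c=snap(bot,"wrist","11"); st=bot.read_state(); print(st["tool_pos"],st["tcp_rot"])
for n,p in(("L",[.502,.342,.058]),("R",[.508,.2763,.058]),("Lgap",[.502,.342,.066])): print(n,proj(c,p))
# predicted lip / hinge
ps=np.array([np.cos(.093),np.sin(.093)])
h=np.array([.505,.309])+ps*.0
s=snap(bot,"side","11"); snap(bot,"top","11")
a=cv2.resize(c["pixels"][0:230,130:400],(480,409)); b=cv2.resize(s["pixels"][180:280,320:430],(320,291),interpolation=cv2.INTER_CUBIC)
cv2.imwrite("pics/c11.png",np.hstack([a,cv2.copyMakeBorder(b,0,118,0,0,0)]))
```

```text
[0.46879513 0.30159624 0.20564581] [3.14121552e+00 7.35522890e-04 9.36042778e-02]
L [248.16778011 156.11511007]
R [313.34596622 156.35948424]
Lgap [247.26908018 157.14239073]
```

View pics/c11.png

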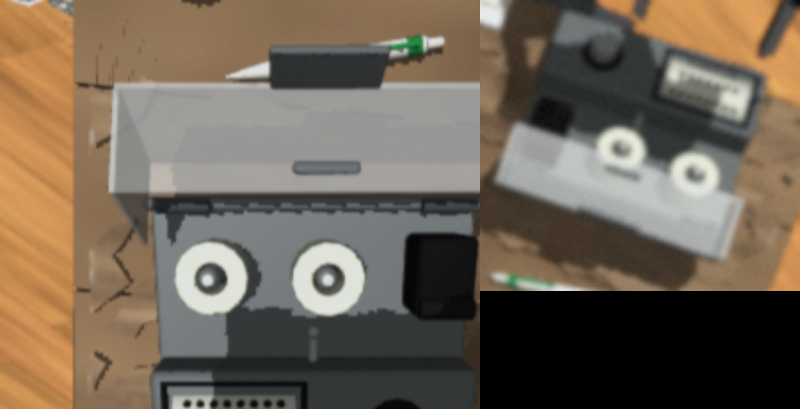

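Both rolls sit fully down: tops at pixels (248.7,156.4) and (314.5,156.4), against (248.2,156.1) and (313.3,156.4) expected. The lip is the dark flap at crop (270–390, 45–88), and the hinge line is at crop y≈204. Now the hinge position.

Run:
```python
from h import *
c=load("wrist11.npy");c4=load("wrist4.npy"); f=lambda a,b:(130+a/1.7778,b/1.7778)
ey=np.array([-np.sin(.093),np.cos(.093),0]);ex=np.array([np.cos(.093),np.sin(.093),0]); o=np.array([.502,.342,0])
def pf(p): d=p-o; return round(1e3*d@ex,1),round(1e3*d@ey,1)
print("hinge",pf(onz(c,*f(310,203),.048)),onz(c,*f(310,203),.048))
print("lip tri", tri((c,*f(330,45)),(c4,318,40)), tri((c,*f(270,45)),(c4,277,43)))
for z in(.11,.122): print("lip L/R end",pf(onz(c,*f(270,46),z)),pf(onz(c,*f(390,45),z)))
print("front plate edge",pf(onz(c,*f(310,191),.128)),pf(onz(c,*f(110,191),.128)))
print("button",[onz(c4,357,262,.08),onz(load("top11.npy"),231,251,.08)])
```

```text
hinge (np.float64(41.0), np.float64(-56.7)) [0.54804209 0.28932139 0.048     ]
lip tri (array([0.60251285, 0.29292357, 0.16172642]), [2.8, 2.9]) (array([0.60069379, 0.3156479 , 0.15780631]), [0.0, 0.0])
lip L/R end (np.float64(106.6), np.float64(-34.9)) (np.float64(107.1), np.float64(-86.8))
lip L/R end (np.float64(103.8), np.float64(-35.0)) (np.float64(104.3), np.float64(-84.7))
front plate edge (np.float64(46.2), np.float64(-52.2)) (np.float64(46.0), np.float64(34.1))
button [array([0.42413926, 0.22786439, 0.08      ]), array([0.42223535, 0.22125037, 0.08      ])]
```

>>> {"method": "arm_command", "body": {"force": 20, "moves": [{"dx": 0, "dy": -2, "dz": 15, "ax": 0, "ay": 0, "az": 0, "gripper": 1}, {"dx": 40, "dy": -4, "dz": 25, "ax": 0, "ay": 0, "az": 0, "gripper": 1}, {"dx": 80, "dy": -6, "dz": 25, "ax": 0, "ay": 0, "az": 0, "gripper": 1}, {"dx": 120, "dy": -6, "dz": 25, "ax": 0, "ay": 0, "az": 0, "gripper": 1}, {"dx": 155, "dy": -6, "dz": 25, "ax": 0, "ay": 0, "az": 0, "gripper": 1}, {"dx": 178, "dy": -6, "dz": 25, "ax": 0, "ay": 0, "az": 0, "gripper": 1}, {"dx": 178, "dy": -6, "dz": 0, "ax": 0, "ay": 0, "az": 0, "gripper": 1}, {"dx": 178, "dy": -6, "dz": -35, "ax": 0, "ay": 0, "az": 0, "gripper": 1}, {"dx": 178, "dy": -6, "dz": -70, "ax": 0, "ay": 0, "az": 0, "gripper": 1}, {"dx": 178, "dy": -6, "dz": -95, "ax": 0, "ay": 0, "az": 0, "gripper": 1}, {"dx": 178, "dy": -6, "dz": -108, "ax": 0, "ay": 0, "az": 0, "gripper": 1}, {"dx": 178, "dy": -6, "dz": -108, "ax": 0, "ay": 0, "az": 0, "gripper": 1}]}}

```text
t: 23.3
tool_pos: [0.6462, 0.2952, 0.0957]
tcp_rot: [3.14, 0.004, 0.093]
ft_force: [0.2, -0.4, 0.2]
gripper_width: 0.018
gripper_force: 0.0
```

>>> {"method": "arm_command", "body": {"moves": [{"dx": -17, "dy": -1.6, "dz": 1, "ax": 0, "ay": 0, "az": 0, "gripper": 1}, {"dx": -31, "dy": -2.9, "dz": 4, "ax": 0, "ay": 0, "az": 0, "gripper": 1}, {"dx": -47, "dy": -4.4, "dz": 12, "ax": 0, "ay": 0, "az": 0, "gripper": 1}, {"dx": -61, "dy": -5.7, "dz": 20, "ax": 0, "ay": 0, "az": 0, "gripper": 1}, {"dx": -72, "dy": -6.7, "dz": 27, "ax": 0, "ay": 0, "az": 0, "gripper": 1}, {"dx": -83, "dy": -7.7, "dz": 32, "ax": 0, "ay": 0, "az": 0, "gripper": 1}, {"dx": -94, "dy": -8.7, "dz": 35, "ax": 0, "ay": 0, "az": 0, "gripper": 1}, {"dx": -105, "dy": -9.8, "dz": 35, "ax": 0, "ay": 0, "az": 0, "gripper": 1}, {"dx": -116, "dy": -10.8, "dz": 32, "ax": 0, "ay": 0, "az": 0, "gripper": 1}, {"dx": -125, "dy": -11.7, "dz": 27, "ax": 0, "ay": 0, "az": 0, "gripper": 1}, {"dx": -134, "dy": -12.6, "dz": 21, "ax": 0, "ay": 0, "az": 0, "gripper": 1}, {"dx": -143, "dy": -13.4, "dz": 15, "ax": 0, "ay": 0, "az": 0, "gripper": 1}, {"dx": -151, "dy": -14.1, "dz": 8, "ax": 0, "ay": 0, "az": 0, "gripper": 1}, {"dx": -158, "dy": -14.8, "dz": 0, "ax": 0, "ay": 0, "az": 0, "gripper": 1}, {"dx": -158, "dy": -14.8, "dz": 0, "ax": 0, "ay": 0, "az": 0, "gripper": 1}]}}

```text
t: 24.8
tool_pos: [0.488, 0.2809, 0.0977]
tcp_rot: [3.141, 0.001, 0.094]
ft_force: [-0.2, 0.0, 1.4]
gripper_width: 0.005
gripper_force: 0.4
```

Run:
```python
from h import *; from bench import bot
w=snap(bot,"wrist","12"); s=snap(bot,"side","12"); st=bot.read_state(); print(st["tool_pos"],st["ft_force"])
# cover-ness: green pen & bright front plate region change in top & side, compare with 11
for n in("side",):
    d=cv2.absdiff(load(n+"12.npy")["pixels"],load(n+"11.npy")["pixels"]).max(2)>40
    print(n,[d[r:r+10,c:c+10].mean().round(1) for r,c in((225,335),(235,360),(245,380),(255,395),(212,372),(225,390))])
```

```text
[0.48903642 0.28105541 0.09858943] [-0.36834487  0.37652757  1.48764585]
side [np.float64(0.1), np.float64(0.3), np.float64(0.5), np.float64(1.0), np.float64(0.3), np.float64(0.8)]
```

The steady +1.4 N upward matches the cover's spring under the fingertip. Press it shut.

>>> {"method": "arm_command", "body": {"moves": [{"dx": -4, "dy": -0.4, "dz": -6, "ax": 0, "ay": 0, "az": 0, "gripper": 1}, {"dx": -10, "dy": -0.9, "dz": -11, "ax": 0, "ay": 0, "az": 0, "gripper": 1}, {"dx": -16, "dy": -1.5, "dz": -15, "ax": 0, "ay": 0, "az": 0, "gripper": 1}, {"dx": -18, "dy": -1.7, "dz": -18, "ax": 0, "ay": 0, "az": 0, "gripper": 1}, {"dx": -18, "dy": -1.7, "dz": -20, "ax": 0, "ay": 0, "az": 0, "gripper": 1}, {"dx": -18, "dy": -1.7, "dz": -20, "ax": 0, "ay": 0, "az": 0, "gripper": 1}]}}

```text
t: 25.5
tool_pos: [0.4706, 0.2792, 0.078]
tcp_rot: [3.141, 0.001, 0.094]
ft_force: [0.4, 0.3, -0.2]
gripper_width: 0.002
gripper_force: 0.0
```

>>> {"method": "arm_command", "body": {"moves": [{"dx": 0, "dy": 0, "dz": -1, "ax": 0, "ay": 0, "az": 0, "gripper": 1}, {"dx": 0, "dy": 0, "dz": -2, "ax": 0, "ay": 0, "az": 0, "gripper": 1}, {"dx": 0, "dy": 0, "dz": -2, "ax": 0, "ay": 0, "az": 0, "gripper": 1}]}}

```text
t: 25.8
tool_pos: [0.4709, 0.2793, 0.0763]
tcp_rot: [3.142, 0.0, 0.094]
ft_force: [-0.2, -0.5, 0.6]
gripper_width: 0.007
gripper_force: 0.0
```

>>> {"method": "arm_command", "body": {"moves": [{"dx": 0, "dy": 0, "dz": -1, "ax": 0, "ay": 0, "az": 0, "gripper": 1}, {"dx": 0, "dy": 0, "dz": -1.5, "ax": 0, "ay": 0, "az": 0, "gripper": 1}, {"dx": 0, "dy": 0, "dz": -1.5, "ax": 0, "ay": 0, "az": 0, "gripper": 1}]}}

```text
t: 26.1
tool_pos: [0.4708, 0.2793, 0.0752]
tcp_rot: [3.142, 0.0, 0.094]
ft_force: [-3.6, -1.8, 6.6]
gripper_width: 0.006
gripper_force: 3.1
```

Run:
```python
from bench import bot
st=bot.read_state(); print(st["tool_pos"],st["ft_force"])
```

```text
[0.470753   0.27931749 0.0752159 ] [-3.63696997 -1.80351883  6.61006297]
```

>>> {"method": "arm_command", "body": {"moves": [{"dx": 0, "dy": 0, "dz": -0.7, "ax": 0, "ay": 0, "az": 0, "gripper": 1}, {"dx": 0, "dy": 0, "dz": -0.7, "ax": 0, "ay": 0, "az": 0, "gripper": 1}]}}

```text
t: 26.3
tool_pos: [0.4706, 0.2793, 0.0747]
tcp_rot: [3.142, 0.001, 0.094]
ft_force: [-6.5, -1.6, 8.6]
gripper_width: 0.003
gripper_force: 4.4
```

>>> {"method": "arm_command", "body": {"moves": [{"dx": 0, "dy": 0, "dz": 10, "ax": 0, "ay": 0, "az": 0, "gripper": 1}, {"dx": -5, "dy": 0, "dz": 40, "ax": 0, "ay": 0, "az": 0, "gripper": 1}, {"dx": -15, "dy": -5, "dz": 80, "ax": 0, "ay": 0, "az": 0, "gripper": 1}, {"dx": -35, "dy": -5, "dz": 120, "ax": 0, "ay": 0, "az": 0, "gripper": 1}, {"dx": -60, "dy": 0, "dz": 150, "ax": 0, "ay": 0, "az": 0, "gripper": 1}, {"dx": -90, "dy": 0, "dz": 160, "ax": 0, "ay": 0, "az": 0, "gripper": 1}, {"dx": -90, "dy": 0, "dz": 160, "ax": 0, "ay": 0, "az": 0, "gripper": 1}, {"dx": -90, "dy": 0, "dz": 160, "ax": 0, "ay": 0, "az": 0, "gripper": 1}]}}

```text
t: 27.1
tool_pos: [0.381, 0.2794, 0.2349]
tcp_rot: [-3.141, -0.001, 0.094]
ft_force: [-0.1, 0.2, 1.1]
gripper_width: 0.004
gripper_force: 0.0
```

Run:
```python
from h import *; from bench import bot
w=snap(bot,"wrist","13"); s=snap(bot,"side","13"); t=snap(bot,"top","13"); st=bot.read_state(); print(st["tool_pos"],st["ft_force"])
H=np.array([.5504,.2863,.048]);ey=np.array([-np.sin(.093),np.cos(.093),0]);ex=np.array([np.cos(.093),np.sin(.093),0])
# shut lip corners -> expected pixels; measure dark lip blob
for b in(0,.13,.3):
    r=.0981;a=np.radians(163.4)-b;p=H+ex*r*np.cos(a);p[2]+=r*np.sin(a)
    print(b,proj(w,p+ey*.025),proj(w,p-ey*.025))
g=cv2.cvtColor(w["pixels"],cv2.COLOR_BGR2GRAY)
u0=proj(w,H+ex*-.094+[0,0,.028]); u,v=int(u0[0]),int(u0[1]); print(u,v)
for dy in (-15,0,15): 
    q=[proj(w,H+ex*(-.094+k*.004)+ey*dy/1e3+[0,0,.028]) for k in range(-5,6)]
    print(dy,[tuple(w["pixels"][int(round(y)),int(round(x))].tolist()) for x,y in q])
# button
x0,y0=[int(k) for k in proj(w,[.4235,.226,.08])]; print("btn exp",x0,y0)
gg=g[y0-25:y0+26,x0-25:x0+26]; n,l,ss,ce=cv2.connectedComponentsWithStats((gg>150).astype(np.uint8)); i=1+np.argmax(ss[1:,4]); print(ss[i],ce[i]+[x0-25,y0-25]); print(onz(w,*(ce[i]+[x0-25,y0-25]),.08))
```

```text
[0.38137698 0.27914063 0.23369448] [ 0.38563978  0.49899676 -0.3916112 ]
0 [268.69070273 116.46920254] [318.21759832 116.57291064]
0.13 [268.01437706 111.86368582] [319.53065481 111.97171996]
0.3 [267.07319751 102.7050076 ] [321.37413455 102.8192175 ]
293 116
-15 [(125, 125, 120), (128, 125, 121), (127, 125, 120), (126, 125, 119), (59, 59, 55), (128, 126, 122), (129, 128, 122), (130, 129, 124), (130, 129, 123), (131, 130, 124), (131, 130, 124)]
0 [(128, 126, 122), (128, 127, 121), (128, 126, 121), (127, 126, 120), (56, 55, 53), (131, 129, 124), (131, 130, 125), (132, 130, 125), (132, 130, 125), (133, 131, 127), (134, 133, 128)]
15 [(168, 180, 177), (130, 128, 123), (93, 92, 88), (122, 121, 116), (82, 82, 78), (132, 130, 126), (132, 132, 127), (134, 133, 127), (134, 132, 127), (135, 133, 128), (137, 135, 130)]
btn exp 340 154
[ 16  16  23  23 418] [341.93779904 155.83732057]
[0.42267088 0.22397657 0.08      ]
```

Run:
```python
from h import *
w=load("wrist13.npy");s1=load("side11.npy");s2=load("side13.npy");t1=load("top11.npy");t2=load("top13.npy")
H=np.array([.5504,.2863,.048]);ey=np.array([-np.sin(.093),np.cos(.093),0]);ex=np.array([np.cos(.093),np.sin(.093),0])
px=lambda c,p:c["pixels"][tuple(int(round(k)) for k in proj(c,p)[::-1])].tolist()
for dy in(-60,-30,30,60):
    p=H+ex*.04+ey*dy/1e3+[0,0,.085]; print("open front plate: side",px(s1,p),px(s2,p),"top",px(t1,p),px(t2,p))
g=cv2.cvtColor(w["pixels"],cv2.COLOR_BGR2GRAY).astype(int)
for dy in(-45,-35,-20,-8,8,20,35,45):
    x,_=proj(w,H-ex*.094+ey*dy/1e3+[0,0,.028]); col=g[85:140,int(round(x))]; print(dy,int(x),"rows85+",col.tolist())
```

```text
open front plate: side [173, 173, 171] [57, 55, 52] top [151, 157, 155] [81, 111, 137]
open front plate: side [192, 194, 192] [56, 57, 54] top [153, 157, 156] [79, 109, 132]
open front plate: side [195, 197, 194] [61, 59, 57] top [155, 160, 159] [81, 112, 137]
open front plate: side [185, 185, 182] [67, 66, 64] top [37, 67, 65] [86, 117, 142]
-45 338 rows85+ [170, 169, 170, 169, 169, 168, 166, 181, 195, 162, 92, 56, 53, 56, 56, 62, 94, 119, 122, 122, 123, 121, 122, 121, 121, 122, 122, 121, 121, 121, 121, 121, 121, 119, 93, 65, 81, 101, 110, 117, 122, 122, 122, 122, 122, 122, 122, 122, 121, 122, 118, 86, 35, 21, 22]
-35 328 rows85+ [169, 170, 170, 170, 170, 169, 165, 182, 195, 161, 94, 56, 54, 55, 59, 88, 115, 122, 122, 122, 122, 121, 123, 122, 123, 123, 123, 122, 122, 121, 123, 122, 122, 119, 95, 66, 82, 101, 110, 118, 123, 124, 123, 123, 124, 123, 123, 122, 123, 122, 123, 122, 122, 122, 119]
-20 313 rows85+ [170, 170, 171, 170, 170, 170, 165, 175, 186, 164, 134, 129, 129, 128, 128, 128, 127, 127, 127, 127, 127, 127, 127, 127, 128, 126, 126, 127, 126, 126, 125, 126, 126, 122, 100, 73
[... 792 characters left out ...]
, 132, 131, 131, 131, 131, 130, 131, 130, 130, 128, 107, 69, 56, 84, 109, 119, 122, 87, 33, 34, 90, 124, 126, 126, 127, 134, 150, 125, 56, 24, 26]
35 258 rows85+ [173, 174, 173, 175, 174, 173, 169, 183, 198, 178, 116, 59, 52, 55, 56, 62, 98, 124, 127, 128, 128, 128, 127, 127, 127, 127, 127, 127, 127, 128, 127, 127, 127, 125, 105, 71, 78, 98, 110, 120, 123, 88, 33, 27, 60, 105, 126, 127, 128, 135, 153, 126, 56, 25, 25]
45 248 rows85+ [174, 174, 174, 174, 174, 174, 169, 183, 199, 178, 119, 60, 53, 55, 62, 99, 125, 129, 129, 128, 128, 128, 129, 129, 128, 128, 128, 128, 128, 128, 128, 128, 128, 126, 103, 71, 78, 98, 110, 121, 123, 88, 33, 39, 93, 125, 129, 128, 128, 135, 158, 176, 178, 165, 170]
```

Run:
```python
from h import *
w=load("wrist13.npy")
H=np.array([.5504,.2863,.048]);ex=np.array([np.cos(.093),np.sin(.093),0])
for b in(0,.05,.13,.3):
  o=[]
  for x in(-76,-78,-80,-94):
    r=np.hypot(x,28);a=np.arctan2(28,x)-b; p=H+ex*r*np.cos(a)/1e3;p[2]+=r*np.sin(a)/1e3;o.append(proj(w,p)[1].round(1))
  print(b,o)
```

```text
0 [np.float64(97.8), np.float64(99.9), np.float64(102.0), np.float64(116.5)]
0.05 [np.float64(96.0), np.float64(98.1), np.float64(100.2), np.float64(115.0)]
0.13 [np.float64(92.6), np.float64(94.8), np.float64(96.9), np.float64(111.9)]
0.3 [np.float64(83.4), np.float64(85.6), np.float64(87.7), np.float64(102.8)]
```

The cover is shut: the open front plate is gone from both the side and top views, and the spring force vanished before the stop was met at z≈0.0752. Now over the button for a first press.

>>> {"method": "arm_command", "body": {"moves": [{"dx": 20, "dy": -30, "dz": -30, "ax": 0, "ay": 0, "az": 0, "gripper": 1}, {"dx": 41.5, "dy": -55.5, "dz": -65, "ax": 0, "ay": 0, "az": 0, "gripper": 1}, {"dx": 41.5, "dy": -55.5, "dz": -105, "ax": 0, "ay": 0, "az": 0, "gripper": 1}, {"dx": 41.5, "dy": -55.5, "dz": -135, "ax": 0, "ay": 0, "az": 0, "gripper": 1}, {"dx": 41.5, "dy": -55.5, "dz": -145, "ax": 0, "ay": 0, "az": 0, "gripper": 1}, {"dx": 41.5, "dy": -55.5, "dz": -145, "ax": 0, "ay": 0, "az": 0, "gripper": 1}]}}

```text
t: 27.85
tool_pos: [0.4222, 0.2235, 0.0882]
tcp_rot: [3.141, 0.003, 0.093]
ft_force: [0.5, 0.3, 0.8]
gripper_width: 0.007
gripper_force: 0.0
```

>>> {"method": "arm_command", "body": {"moves": [{"dx": 0, "dy": 0, "dz": -6, "ax": 0, "ay": 0, "az": 0, "gripper": 1}, {"dx": 0, "dy": 0, "dz": -11, "ax": 0, "ay": 0, "az": 0, "gripper": 1}, {"dx": 0, "dy": 0, "dz": -16, "ax": 0, "ay": 0, "az": 0, "gripper": 1}, {"dx": 0, "dy": 0, "dz": -20, "ax": 0, "ay": 0, "az": 0, "gripper": 1}, {"dx": 0, "dy": 0, "dz": -20, "ax": 0, "ay": 0, "az": 0, "gripper": 1}]}}

```text
t: 28.35
tool_pos: [0.4231, 0.2242, 0.07]
tcp_rot: [-3.141, -0.002, 0.094]
ft_force: [2.3, 1.1, 4.0]
gripper_width: 0.005
gripper_force: 1.6
```

>>> {"method": "arm_command", "body": {"moves": [{"dx": 0, "dy": 0, "dz": -1, "ax": 0, "ay": 0, "az": 0, "gripper": 1}, {"dx": 0, "dy": 0, "dz": -2, "ax": 0, "ay": 0, "az": 0, "gripper": 1}, {"dx": 0, "dy": 0, "dz": -2, "ax": 0, "ay": 0, "az": 0, "gripper": 1}]}}

```text
t: 28.65
tool_pos: [0.4233, 0.2242, 0.0689]
tcp_rot: [-3.141, -0.003, 0.094]
ft_force: [-3.9, -1.2, 19.9]
gripper_width: 0.003
gripper_force: 10.1
```

Full bottom at z≈0.0695, so one press is down. Release, then press again.

>>> {"method": "arm_command", "body": {"moves": [{"dx": 0, "dy": 0, "dz": 10, "ax": 0, "ay": 0, "az": 0, "gripper": 1}, {"dx": 0, "dy": 0, "dz": 19, "ax": 0, "ay": 0, "az": 0, "gripper": 1}, {"dx": 0, "dy": 0, "dz": 19, "ax": 0, "ay": 0, "az": 0, "gripper": 1}, {"dx": 0, "dy": 0, "dz": 19, "ax": 0, "ay": 0, "az": 0, "gripper": 1}, {"dx": 0, "dy": 0, "dz": 10, "ax": 0, "ay": 0, "az": 0, "gripper": 1}, {"dx": 0, "dy": 0, "dz": 4, "ax": 0, "ay": 0, "az": 0, "gripper": 1}, {"dx": 0, "dy": 0, "dz": 0.5, "ax": 0, "ay": 0, "az": 0, "gripper": 1}, {"dx": 0, "dy": 0, "dz": 0.5, "ax": 0, "ay": 0, "az": 0, "gripper": 1}, {"dx": 0, "dy": 0, "dz": 0.5, "ax": 0, "ay": 0, "az": 0, "gripper": 1}, {"dx": 0, "dy": 0, "dz": 10, "ax": 0, "ay": 0, "az": 0, "gripper": 1}, {"dx": 0, "dy": 0, "dz": 19, "ax": 0, "ay": 0, "az": 0, "gripper": 1}, {"dx": 0, "dy": 0, "dz": 19, "ax": 0, "ay": 0, "az": 0, "gripper": 1}, {"dx": 0, "dy": 0, "dz": 19, "ax": 0, "ay": 0, "az": 0, "gripper": 1}]}}

```text
t: 29.95
tool_pos: [0.4222, 0.2237, 0.0857]
tcp_rot: [3.141, 0.001, 0.094]
ft_force: [-0.1, -0.0, -0.3]
gripper_width: 0.008
gripper_force: 0.0
```

Run:
```python
from h import *; from bench import bot
w=snap(bot,"wrist","14");st=bot.read_state();print(st["tool_pos"],st["ft_force"])
print(proj(w,[.416,.323,.066]))
P=[.4159+0,.0,.066]
# pointer from wrist4: row centre crop (230,480)->(262.5,260)
c4=load("wrist4.npy");p=onz(c4,205+230/4,140+480/4,.066);print("pointer",p,proj(w,p))
x,y=[int(k) for k in proj(w,p)]; g=cv2.cvtColor(w["pixels"],cv2.COLOR_BGR2GRAY); print(g[max(0,y-45):y+46:3,max(0,x-60):x+61:4])
```

```text
[0.42210135 0.22364433 0.08558877] [-0.81514066  0.17106274 -0.66002929]
[132.7297373  232.03501721]
pointer [0.41325504 0.32156951 0.066     ] [135.05019943 236.11124035]
[[ 62  62  44  45  43  31  42  45  45  45  45  44  32  34  46  45  45  46
   36  33  33  47  47  46  46  33  29  29  34  33  34]
 [ 20  21  20  21  21  19  20  24  24  24  25  25  19  23  24  24  24  25
   25  19  20  25  26  24  25  24  22  24  25  25  21]
 [102 117 117 118 117 117 117 119 119 119 120 119 118 119 119 119 120 119
  120 118 118 120 119 120 119 119 119 120 119 120  65]
 [ 69 119 119 119 120 120 120 119 120 120 120 119 120 121 120 121 121 121
  120 120 121 121 121 120 121 121 122 121 121 120  69]
 [ 20 119 124 124 124 124 124 125 125 124 124 124 124 131 131 131 131 130
  130 130 131 130 130 130 130 131 130 131 131 124  65]
 [ 10 123 188 188 188 187 187 183 186 187 182 185 185 182 184 184 181 180
  183 179 181 182 179 154 180 180 179 179 179 117  72]
 [  8 146 195 195 194 194 189  24  84 190  24  62 191  28  73 190  29  42
  191  29  53 189  33  49 189 188 188 188 186  96  74]
 [  8 183 201 201 201 201
[... 2371 characters left out ...]
  115 118 118 118 118 118 116 117 118 118 117 117 116]
 [126 110  17  11  19  27  24  24  25  24  25  15  26  25  25  25  26  17
   16  26  24  25  25  24  15  23  26  26  25  26  21]
 [150 110  37  37  36  35  37  37  36  36  36  36  35  37  36  37  36  36
   36  36  36  37  49  49  49  39  49  49  50  50  49]
 [155 107 117 117 116 117 117 117 117 117 117 117 116 117 117 117 117 116
  116 117 118 117 117 117 117 117 117 118 117 116 117]
 [158 105 114 113 113 114 112 114 113 113 113 114 113 113 114 113 113 113
  113 113 113 113 113 112 113 112 114 113 113 113 113]
 [153 156 132 133 130 120 118 123 121 117 117 134 130 123 125 127 133 129
  136 138 131 128 134 130 124 127 126 124 130 129 126]]
```

The drum rows now read 6 / 5 / 4, with 5 dots at the pointers: both presses counted, 5 to go. Two presses per call.

>>> {"method": "arm_command", "body": {"moves": [{"dx": 0, "dy": 0, "dz": -9, "ax": 0, "ay": 0, "az": 0, "gripper": 1}, {"dx": 0, "dy": 0, "dz": -15, "ax": 0, "ay": 0, "az": 0, "gripper": 1}, {"dx": 0, "dy": 0, "dz": -18.5, "ax": 0, "ay": 0, "az": 0, "gripper": 1}, {"dx": 0, "dy": 0, "dz": -18.5, "ax": 0, "ay": 0, "az": 0, "gripper": 1}, {"dx": 0, "dy": 0, "dz": -18.5, "ax": 0, "ay": 0, "az": 0, "gripper": 1}, {"dx": 0, "dy": 0, "dz": -9, "ax": 0, "ay": 0, "az": 0, "gripper": 1}, {"dx": 0, "dy": 0, "dz": 0, "ax": 0, "ay": 0, "az": 0, "gripper": 1}, {"dx": 0, "dy": 0, "dz": 0, "ax": 0, "ay": 0, "az": 0, "gripper": 1}, {"dx": 0, "dy": 0, "dz": 0, "ax": 0, "ay": 0, "az": 0, "gripper": 1}, {"dx": 0, "dy": 0, "dz": -9, "ax": 0, "ay": 0, "az": 0, "gripper": 1}, {"dx": 0, "dy": 0, "dz": -15, "ax": 0, "ay": 0, "az": 0, "gripper": 1}, {"dx": 0, "dy": 0, "dz": -18.5, "ax": 0, "ay": 0, "az": 0, "gripper": 1}, {"dx": 0, "dy": 0, "dz": -18.5, "ax": 0, "ay": 0, "az": 0, "gripper": 1}, {"dx": 0, "dy": 0, "dz": -18.5, "ax": 0, "ay": 0, "az": 0, "gripper": 1}, {"dx": 0, "dy": 0, "dz": -9, "ax": 0, "ay": 0, "az": 0, "gripper": 1}, {"dx": 0, "dy": 0, "dz": 0, "ax": 0, "ay": 0, "az": 0, "gripper": 1}, {"dx": 0, "dy": 0, "dz": 0, "ax": 0, "ay": 0, "az": 0, "gripper": 1}, {"dx": 0, "dy": 0, "dz": 0, "ax": 0, "ay": 0, "az": 0, "gripper": 1}]}}

```text
t: 31.8
tool_pos: [0.4222, 0.2237, 0.0857]
tcp_rot: [3.141, 0.001, 0.094]
ft_force: [0.8, 0.2, -0.1]
gripper_width: 0.006
gripper_force: 0.0
```

>>> {"method": "arm_command", "body": {"moves": [{"dx": 0, "dy": 0, "dz": -9, "ax": 0, "ay": 0, "az": 0, "gripper": 1}, {"dx": 0, "dy": 0, "dz": -15, "ax": 0, "ay": 0, "az": 0, "gripper": 1}, {"dx": 0, "dy": 0, "dz": -18.5, "ax": 0, "ay": 0, "az": 0, "gripper": 1}, {"dx": 0, "dy": 0, "dz": -18.5, "ax": 0, "ay": 0, "az": 0, "gripper": 1}, {"dx": 0, "dy": 0, "dz": -18.5, "ax": 0, "ay": 0, "az": 0, "gripper": 1}, {"dx": 0, "dy": 0, "dz": -9, "ax": 0, "ay": 0, "az": 0, "gripper": 1}, {"dx": 0, "dy": 0, "dz": 0, "ax": 0, "ay": 0, "az": 0, "gripper": 1}, {"dx": 0, "dy": 0, "dz": 0, "ax": 0, "ay": 0, "az": 0, "gripper": 1}, {"dx": 0, "dy": 0, "dz": 0, "ax": 0, "ay": 0, "az": 0, "gripper": 1}, {"dx": 0, "dy": 0, "dz": -9, "ax": 0, "ay": 0, "az": 0, "gripper": 1}, {"dx": 0, "dy": 0, "dz": -15, "ax": 0, "ay": 0, "az": 0, "gripper": 1}, {"dx": 0, "dy": 0, "dz": -18.5, "ax": 0, "ay": 0, "az": 0, "gripper": 1}, {"dx": 0, "dy": 0, "dz": -18.5, "ax": 0, "ay": 0, "az": 0, "gripper": 1}, {"dx": 0, "dy": 0, "dz": -18.5, "ax": 0, "ay": 0, "az": 0, "gripper": 1}, {"dx": 0, "dy": 0, "dz": -9, "ax": 0, "ay": 0, "az": 0, "gripper": 1}, {"dx": 0, "dy": 0, "dz": 0, "ax": 0, "ay": 0, "az": 0, "gripper": 1}, {"dx": 0, "dy": 0, "dz": 0, "ax": 0, "ay": 0, "az": 0, "gripper": 1}, {"dx": 0, "dy": 0, "dz": 0, "ax": 0, "ay": 0, "az": 0, "gripper": 1}]}}

```text
t: 33.6
tool_pos: [0.4222, 0.2237, 0.0857]
tcp_rot: [3.141, 0.001, 0.094]
ft_force: [-0.2, 0.3, 0.7]
gripper_width: 0.008
gripper_force: 0.0
```

```bash
cat > drum.py <<'E'
from h import *; from bench import bot
import sys
w=snap(bot,"wrist",sys.argv[1]);st=bot.read_state();print(st["tool_pos"],st["ft_force"])
x,y=[int(k) for k in proj(w,[.41326,.32157,.066])]; g=cv2.cvtColor(w["pixels"],cv2.COLOR_BGR2GRAY)[y-32:y+30,x-50:x+54]
n,l,s,ce=cv2.connectedComponentsWithStats((g<100).astype(np.uint8))
for i in range(1,n): print(s[i].tolist(),ce[i].round(1))
E
python3 drum.py 15
```

```text
[0.42211199 0.22365012 0.08559907] [-0.76681546 -0.02834951  0.08865844]
[40, 4, 7, 7, 42] [43.   6.9]
[52, 4, 8, 7, 43] [55.5  6.7]
[45, 31, 8, 7, 42] [48.4 34.1]
[0, 52, 4, 10, 30] [ 1.3 57.6]
[6, 52, 98, 6, 552] [53.4 54.4]
```

Rows now read 2 dots / 1 dot (at the pointers) / long bar: one press left. After it, retreat.

>>> {"method": "arm_command", "body": {"moves": [{"dx": 0, "dy": 0, "dz": -9, "ax": 0, "ay": 0, "az": 0, "gripper": 1}, {"dx": 0, "dy": 0, "dz": -15, "ax": 0, "ay": 0, "az": 0, "gripper": 1}, {"dx": 0, "dy": 0, "dz": -18.5, "ax": 0, "ay": 0, "az": 0, "gripper": 1}, {"dx": 0, "dy": 0, "dz": -18.5, "ax": 0, "ay": 0, "az": 0, "gripper": 1}, {"dx": 0, "dy": 0, "dz": -18.5, "ax": 0, "ay": 0, "az": 0, "gripper": 1}, {"dx": 0, "dy": 0, "dz": -9, "ax": 0, "ay": 0, "az": 0, "gripper": 1}, {"dx": 0, "dy": 0, "dz": 0, "ax": 0, "ay": 0, "az": 0, "gripper": 1}, {"dx": 0, "dy": 0, "dz": 0, "ax": 0, "ay": 0, "az": 0, "gripper": 1}, {"dx": 0, "dy": 0, "dz": 0, "ax": 0, "ay": 0, "az": 0, "gripper": 1}, {"dx": 0, "dy": 0, "dz": 0, "ax": 0, "ay": 0, "az": 0, "gripper": 1}]}}

```text
t: 34.65
tool_pos: [0.4221, 0.2237, 0.0856]
tcp_rot: [3.141, 0.001, 0.094]
ft_force: [0.3, 0.6, 0.5]
gripper_width: 0.009
gripper_force: 0.0
```

```bash
python3 drum.py 16
```

```text
[0.42214792 0.22367843 0.08566854] [-0.07847753  0.0235196  -0.11625877]
[47, 4, 7, 7, 41] [50.  7.]
[0, 31, 101, 8, 706] [49.6 34. ]
[0, 51, 5, 11, 40] [ 1.6 57.2]
[12, 52, 8, 6, 40] [15.4 54.3]
[24, 52, 8, 6, 39] [27.3 54.4]
[35, 52, 9, 6, 40] [38.9 54.3]
[47, 52, 8, 6, 37] [50.6 54.3]
[59, 52, 9, 6, 40] [62.4 54.2]
[71, 52, 7, 6, 35] [73.9 54.2]
[82, 52, 8, 6, 36] [85.5 54.2]
[94, 52, 8, 6, 36] [97.1 54.2]
```

>>> {"method": "arm_command", "body": {"moves": [{"dx": 0, "dy": 0, "dz": 30, "ax": 0, "ay": 0, "az": 0, "gripper": 1}, {"dx": 0, "dy": 0, "dz": 70, "ax": 0, "ay": 0, "az": 0, "gripper": 1}, {"dx": -15, "dy": 20, "dz": 110, "ax": 0, "ay": 0, "az": 0, "gripper": 1}, {"dx": -41, "dy": 55, "dz": 148, "ax": 0, "ay": 0, "az": 0, "gripper": 1}, {"dx": -41, "dy": 55, "dz": 148, "ax": 0, "ay": 0, "az": 0, "gripper": 1}, {"dx": -41, "dy": 55, "dz": 148, "ax": 0, "ay": 0, "az": 0, "gripper": 1}, {"dx": -41, "dy": 55, "dz": 148, "ax": 0, "ay": 0, "az": 0, "gripper": 1}]}}

```text
t: 35.4
tool_pos: [0.3814, 0.2781, 0.2328]
tcp_rot: [3.14, 0.002, 0.094]
ft_force: [0.4, -1.5, -0.7]
gripper_width: 0.001
gripper_force: 0.0
```

Run:
```python
from h import *; from bench import bot
w=snap(bot,"wrist","17");t=snap(bot,"top","17");s=snap(bot,"side","17");st=bot.read_state();print(st["tool_pos"],st["ft_force"])
a=load("wrist13.npy");g=lambda c:cv2.cvtColor(c["pixels"],cv2.COLOR_BGR2GRAY).astype(int)
print("cover edge cols then/now",g(a)[88:104,338].tolist(),g(w)[88:104,338].tolist(),np.abs(a["eye"]-w["eye"]).max())
# core in scrap tray
h=cv2.cvtColor(t["pixels"],cv2.COLOR_BGR2HSV)[255:277,352:388]; m=(h[...,2]>105).astype(np.uint8); n,l,ss,ce=cv2.connectedComponentsWithStats(m)
t8=load("top8.npy"); d=cv2.absdiff(t["pixels"],t8["pixels"])[250:282,345:390].max(2); print("tray diff",d.max(),(d>40).sum())
t0=load("top0.npy")
for n_,u,v in(("gift0",209,159),("gift1",242,160),("coaster",278,163),("tape",326,168),("bangle",192,169),("card",282,267),("pen",222,184)):
    d=cv2.absdiff(t["pixels"],t0["pixels"])[v-9:v+10,u-9:u+10].max(2); print(n_,(d>40).sum())
```

```text
[0.38160123 0.27798754 0.2329643 ] [ 0.21254114 -0.49018172  0.28111914]
cover edge cols then/now [169, 169, 168, 166, 181, 195, 162, 92, 56, 53, 56, 56, 62, 94, 119, 122] [169, 170, 170, 181, 193, 186, 133, 60, 52, 55, 55, 61, 92, 118, 122, 122] 0.0024297990733682107
tray diff 8 0
gift0 0
gift1 0
coaster 0
tape 0
bangle 0
card 0
pen 146
```

The bar is at the pointers, the cover is unchanged, and the core and the other goods have not moved; the pixel change at the pen comes from the shut cover. Hand in.

```bash
python3 -c "
from bench import bot
print(bot.job_done())"
```

```text
the job is handed in; nothing more can be done
None
```

The job is handed in, with no verdict returned: the one spent core is in the scrap tray, both rolls are fully down on the spindles, the cover is shut, and after 7 presses the drum's long bar stands between the pointers with the button up.

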